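# Clamp the amber bottle with the inner knob of a coaxial pair

## Task

Stand the small amber glass bottle upright on the floor of the bench holder, between its V jaw and its moving jaw. Then turn only the small orange inner knob clockwise until the moving jaw holds the bottle with a light pressure of 10 newtons, give or take 4 (it is glass: never as much as 20), leaving the black outer ring as it is set. Let go, and do not disturb the other things on the table.

Things in the scene. Friction and masses are not known exactly. Their poses are not given: they have to be found in the camera images.
- holder: grey bottle holder screwed to the table, base plate 190 x 84 x 8 mm; origin: centre of the plate's underside. Its x axis is the clamping line, z is up. The V jaw (rubber-faced leaves, 36 mm high over the table, its groove opening towards +x) is at -x, the gear housing (72 x 72 mm, top 46 mm over the table) with the coaxial controls at +x (axis at x = +48 mm); the moving jaw is between them
- seat (a point): point on the holder's floor, 8 mm over the table, near where the bottle's underside is centred when pressed into the V; holder axes, +x points at the moving jaw. It rides on the V jaw's carrier; the V leaves are adjustable on it and stand firmly up to 2.5 mm nearer to or farther from the moving jaw than this point tells, so where the bottle comes to bear must be felt
- jaw: moving jaw, 34 mm wide, 9 mm thick, 24 mm high (top 33 mm over the table), with a rubber pad that presses on the bottle; origin: centre of the pad's face. A stiff spring of unknown rate drives it: a millimetre too far is too much. It starts with 5 to 17 mm more room than the bottle needs and moves to the V (-x of the holder) as the knob is turned clockwise seen from above
- knob_top (a point): centre of the top of the orange fluted inner knob, 28 mm diameter, 23 mm high (58 to 81 mm over the table), axis upright; all of it stands above the black ring
- knob (a joint): angle of the inner knob, rad, grows clockwise from above; 12 mm of jaw travel per rad, 0.4 to 1.6 rad needed, perhaps in two grasps. Friction 0.3 N m; it stays where left. While turned slowly, each newton on the bottle adds 0.012 N m to the torque: 0.12 N m more than running free is 10 N. After a quick move friction may hide this: read the torque after small slow steps (0.025 rad)
- ring_mark (a point): white dot on the top of the black knurled outer ring, which sets where the V jaw stands, 20.5 mm from the axis; ring 51 mm diameter, 48 to 58 mm over the table, same axis as the knob, stiffer to turn (0.35 N m). The dot must stay where it is to within 3 mm
- bottle: small amber glass bottle with black cap, 31 mm diameter, 74 mm high, 60 g, standing upright; straight sides for about the lower 45 mm; origin: centre of its underside, z up
- jar: violet paint jar with white lid, 50 mm diameter, 58 mm high; a bystander, origin: centre of its underside
- tape: roll of masking tape, 100 mm diameter, 25 mm high; a bystander, origin: centre of its underside
- tube_crimson: crimson paint tube, 153 mm long, 35 mm high; a bystander, origin under its middle
Not all that is in view belongs to the job. What is meant by the bottle is not green, and is the larger of those in its own colour.

How it is judged:
By the outcome, as a careful person would: the job done as asked, in the order asked, and still so for the second after the job is handed in, with the robot touching nothing.
It also fails if it takes over 72 s, if anything falls off the work surface, if the arm or the gripper's body presses on something with over 40 N, if the wrist force passes 120 N, or if a joint passes its speed limit or range.

## Robot

A 6-joint arm with a two-finger parallel gripper is mounted at the origin on a cart in front of the work surface, level with it; the furniture and walls round the work are solid. World frame = base frame: x ahead of the robot, y to its left, z up, the work surface at z = 0. Lengths are in m, angles in rad, forces in N, time in s.
With the tool pointing down it reaches from about 0.4 to 0.825 m from the base axis. Payload 7 kg.
Tool frame: the origin (TCP) lies between the finger pads; the fingertips stand 11 mm ahead of it and the grasp point (between the pads) lies 8 mm behind it (arm.tips_ahead is the distance from the TCP to the fingertips, in m); z points along the fingers, x is the direction in which the jaws open and shut, and the axes are right-handed (so a half turn about z gives the same grasp; the last joint's range is limited). The gripper opens to 88 mm and grips with 3 to 60 N. Pads are 19 mm wide; open, the fingers measure 130 mm over their backs; the gripper's body (78 mm by 193 mm) begins 47 mm behind the grasp point.
Start: joints at [-0.89, 0.359, 0.012, 0, -1.224, -0.288], TCP at [0.258, -0.624, 0.238] pointing down, gripper open.
Joint ranges: [-3.07, 3.07], [-1.43, 2.12], [-1.02, 1.25], [-3.03, 1.67], [-3.05, -0], [-3.03, 3.03]. Speed limits (rad/s): [2.39, 2.39, 3.01, 3.14, 3.14, 3.14].

## Interface

Orientations are given as [roll, pitch, yaw] about the fixed x, y, z axes, in that order (R = Rz(yaw) Ry(pitch) Rx(roll)).
In Python, from station import arm, optics, finder gives the robot as it stands. The module is installed in compiled form; this text tells all that it offers.
- The arm moves only by the tool apply_moves, never from a script. Its argument "increments" is one flat list of numbers, 6 for each row, row after row: the shift along the world's x, y, z in m, then the turn, a rotation vector about the world's x, y, z in rad. In form: [tx, ty, tz, rx, ry, rz, tx, ty, tz, rx, ry, rz, ...]. A call has 1 to 20 rows; each row shifts and turns the pose as measured when the row begins; what a row does not reach is not made up. A row lasts 1/12 s, in which the tool goes at most 41.7 mm and 7.16 degrees, less where a joint would pass 70% of its speed; a pose out of reach is approached as far as the arm can. A call with a gripper value outside its range is refused whole. "hand" is the closure, from 0 (fully open) to 1 (shut), set as the call begins (left out, the last holds). The fingers move at their own pace and stop on an object; "force" is the grip in N (left out, the last holds). Time passes only in rows, so rows that do not move let the fingers close. It gives the time, the measured TCP pose, the force and the opening at its end, in the units of the state.
- arm.get_state(): the state, without advancing time (a new reading comes with each control period).
- optics.grab_frame(name): name is "scene" or "top" or "wrist"; returns the picture (420x560x3 uint8, red, green, blue); there is no depth.
- optics.camera_model(name): a dict with "fx", "fy", "cx", "cy" (pixels), "world_to_cam" (4x4, takes a point from world to camera coordinates); the wrist camera has in their place "T_tool_cam" (4x4, takes a point from camera to tool coordinates, whose origin is the TCP and whose axes are the tool frame's). Camera axes: x right, y up, looking along -z (the intrinsics and any distortion apply to the point x, -y, -z); pixel columns grow to the right and rows downward; lengths in m; the calibration is good to about 2 mm. A picture is of the moment at which its call begins: read the wrist's pose just before it. camera_model takes no time and is no camera call.
- arm.job_done(): hands the job in, once; it reports no verdict.
Trained networks look in the newest picture that a camera, given by its name, has taken for a name from the list of things; names that differ only in an ending like _2 or _b are one class to them, and where a whole thing is asked for, a point or a joint stands for the part that bears it (a point fixed in the world has none). Each returns a list of dicts, best first, with "conf" (0 to 1); they miss things now and then, are a little off and sometimes report something else, mostly with a low value. They report only what shows in the picture. A call takes as long as a camera call. They do not tell look-alikes from the thing itself.
- finder.find_in(camera, name): "box" ([left, top, right, bottom] in pixels, round what is visible of it).
- finder.landmark_of(camera, name): "point" ([column, row] in pixels: a listed point, or the origin of a listed thing).
The state is a dict: "t": time; "q": joint angles; "qd": joint speeds; "joint_efforts": joint torques, N m; "eef_pos": TCP position; "ee_rot": TCP orientation; "force": force on the tool from outside, world axes, zero at the start; "moment": the same for the moment, N m; "width": finger opening in m.
Only numpy, scipy, OpenCV 4.12 (cv2) and the standard library are available. Lean on these libraries where they do the work, as an engineer would, in place of code of your own. Each camera call takes 0.05 s, during which the arm holds its last target. There are 200 camera calls.

## Working session

There is one attempt and no reset: what is moved stays moved. The work goes in short steps, Python scripts to look and compute and a tool call to move; the robot and the scene stay as the last step left them, time stands still between calls to the robot, and variables do not carry over. Pictures are saved under pics/ and viewed, about 8 in all and at most 12, crops included, and the job is handed in when it is done.

Besides the shell and the picture viewer there is one more tool, called as name(argument=value, ...), one argument or row to a line, values as JSON. apply_moves: Moves the arm, as the interface text tells. Its arguments: {"type":"object","properties":{"increments":{"type":"array"},"hand":{"type":"number"},"force":{"type":"number"}},"required":["increments"]}

```bash
mkdir -p pics; cat > h.py <<'E'
import numpy as np, cv2
from station import arm, optics, finder
from scipy.spatial.transform import Rotation as R
def cam(n):
    m=optics.camera_model(n); K=np.array([[m['fx'],0,m['cx']],[0,m['fy'],m['cy']],[0,0,1.]])
    if n=='wrist':
        s=arm.get_state(); T=np.eye(4); r=np.array(s['ee_rot'])
        T[:3,:3]=r if r.shape==(3,3) else R.from_euler('xyz',r).as_matrix(); T[:3,3]=s['eef_pos']
        W=np.linalg.inv(T@np.array(m['T_tool_cam']))
    else: W=np.array(m['world_to_cam'])
    return K,W,m
def ray(n,px,z,c=None):
    K,W,m=c or cam(n); d=m.get('dist',m.get('distortion'))
    p=cv2.undistortPoints(np.array([[px]],float),K,None if d is None else np.array(d))[0,0]
    C=np.linalg.inv(W); o=C[:3,3]; v=C[:3,:3]@np.array([p[0],-p[1],-1])
    return o+v*(z-o[2])/v[2]
def proj(n,P,c=None):
    K,W,m=c or cam(n); q=W@np.append(P,1); q=q[:3]*[1,-1,-1]; u=K@q; return u[:2]/u[2]
def grab(n,f=None):
    im=optics.grab_frame(n)
    if f: cv2.imwrite('pics/'+f,im[:,:,::-1])
    return im
E
python3 - <<'E'
from h import *
s=arm.get_state(); print(s)
for c in('scene','top'):
    m=optics.camera_model(c); print(c,m)
    grab(c,c+'0.png')
    for n in('bottle','holder','jar','tape','tube_crimson'):
        print(c,n,[(np.round(d['box']).tolist(),round(d['conf'],2)) for d in finder.find_in(c,n)][:5])
    for n,z in(('bottle',0),('seat',.008),('jaw',.021),('knob_top',.081),('ring_mark',.058),('holder',0)):
        print(c,n,[(np.round(d['point']).tolist(),round(d['conf'],2),ray(c,d['point'],z).round(4).tolist()) for d in finder.landmark_of(c,n)][:4])
print(optics.camera_model('wrist'))
im=[cv2.imread(f'pics/{c}0.png') for c in('scene','top')]
E
```

```text
{'t': 0.0, 'q': array([-8.89912903e-01,  3.59397500e-01,  1.10493664e-02, -3.43625123e-04,
       -1.22406440e+00, -2.88099137e-01]), 'qd': array([ 0.00143545,  0.00048284,  0.00027834, -0.00018542, -0.00020067,
        0.00103099]), 'joint_efforts': array([-5.29430527e-04, -5.82710767e+01,  2.93052489e+01,  6.99719936e+00,
        6.86201442e-03, -1.89696289e-04]), 'eef_pos': array([ 0.25816273, -0.62317844,  0.23661283]), 'ee_rot': array([-3.14144311e+00, -1.64138680e-03,  1.96346346e+00]), 'force': array([ 0.06745657,  0.7892542 , -0.44843879]), 'moment': array([0.0014822 , 0.00050645, 0.00784243]), 'width': 0.08744252817336909}
scene {'fx': 473.608437989897, 'fy': 473.608437989897, 'cx': 280.581893098764, 'cy': 211.94756045950632, 'world_to_cam': array([[-0.91171969, -0.4104172 , -0.01802558,  0.5317158 ],
       [ 0.20511588, -0.49279383,  0.84562505, -0.18315314],
       [-0.35594196,  0.76727568,  0.53347292, -1.07373511],
       [ 0.        ,  0.        ,  0.        ,  1.        ]])}
scene bottle [([276.0, 294.0, 289.0, 316.0], 0.75), ([233.0, 266.0, 250.0, 296.0], 0.7)]
scen
[... 1667 characters left out ...]
17, 0.021])]
top knob_top [([277.0, 220.0], 0.6, [0.5371, 0.0296, 0.081])]
top ring_mark [([284.0, 223.0], 0.51, [0.53, 0.008, 0.058])]
top holder [([292.0, 227.0], 0.56, [0.5205, -0.0144, 0.0]), ([299.0, 230.0], 0.45, [0.5092, -0.0381, 0.0])]
{'fx': 361.46534929753335, 'fy': 361.46534929753335, 'cx': 273.331668041303, 'cy': 216.235761777045, 'T_tool_cam': array([[ 9.99999650e-01, -1.50618947e-04, -8.22511818e-04,
         6.29324476e-05],
       [-3.65816211e-04, -9.63321206e-01, -2.68350742e-01,
        -7.29167361e-02],
       [-7.51924369e-04,  2.68350949e-01, -9.63320924e-01,
        -1.46566551e-01],
       [ 0.00000000e+00,  0.00000000e+00,  0.00000000e+00,
         1.00000000e+00]])}
```

View pics/scene0.png

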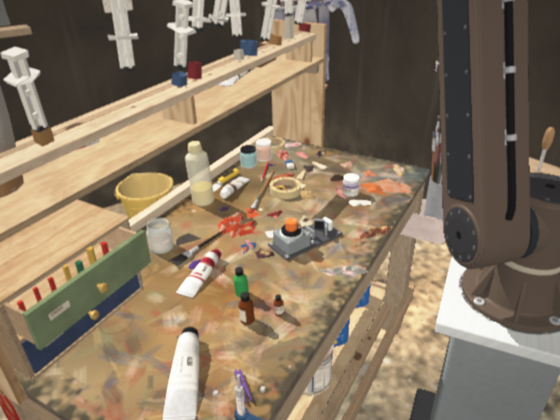

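View pics/top0.png

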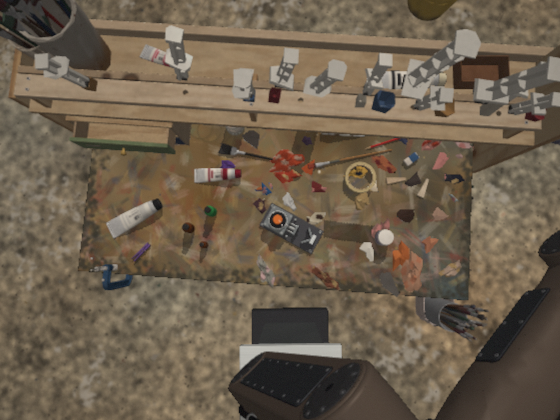

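The amber candidates are the larger at scene (246,308) and the smaller at (279,305). There is also a green bottle at (241,283), which is excluded. I choose the one at (246,308) and will check it in a close crop. First I go above the holder.

apply_moves(
  increments=[0.015,0.038,0.001,0,0,0,0.015,0.038,0.001,0,0,0,0.015,0.038,0.001,0,0,0,0.015,0.038,0.001,0,0,0,0.015,0.038,0.001,0,0,0,0.015,0.038,0.001,0,0,0,0.015,0.038,0.001,0,0,0,0.015,0.038,0.001,0,0,0,0.015,0.038,0.001,0,0,0,0.015,0.038,0.001,0,0,0,0.015,0.038,0.001,0,0,0,0.015,0.038,0.001,0,0,0,0.015,0.038,0.001,0,0,0,0.015,0.038,0.001,0,0,0,0.015,0.038,0.001,0,0,0,0.015,0.038,0.001,0,0,0],
)

```text
t: 2.53
eef_pos: [0.4947, -0.005, 0.2544]
ee_rot: [3.134, 0.001, 1.953]
force: [0.4, -0.9, -0.2]
width: 0.0873
```

```bash
python3 - <<'E'
from h import *
s=arm.get_state(); print(s['t'],s['eef_pos'],s['ee_rot'],s['q'])
for P in((.515,.31,0),(.515,0,0),(.537,.03,.08)): print(proj('wrist',P))
c=cam('wrist')
grab('wrist','w1.png')
for n,z in(('bottle',0),('seat',.008),('jaw',.021),('knob_top',.081),('ring_mark',.058),('holder',0)):
    print(n,[(np.round(d['point']).tolist(),round(d['conf'],2),ray('wrist',d['point'],z,c).round(4).tolist()) for d in finder.landmark_of('wrist',n)][:4])
E
```

```text
2.5333 [ 0.49468174 -0.00499058  0.25444112] [3.13411889e+00 1.08758836e-03 1.95343044e+00] [ 3.88964952e-01  4.18956071e-02 -3.53622620e-01  1.23367468e-03
 -1.16781164e+00 -1.57760267e+00]
[505.50166249 291.41061747]
[270.63071637 199.27963116]
[290.73320072 251.18985063]
bottle [([494.0, 244.0], 0.61, [0.4664, 0.2635, 0.0]), ([238.0, 165.0], 0.47, [0.4925, -0.0483, 0.0])]
seat [([238.0, 165.0], 0.9, [0.4908, -0.048, 0.008])]
jaw [([253.0, 186.0], 0.76, [0.504, -0.0248, 0.021]), ([290.0, 252.0], 0.67, [0.5581, 0.0415, 0.021])]
knob_top [([286.0, 227.0], 0.62, [0.5161, 0.0169, 0.081]), ([42.0, 245.0], 0.32, [0.6183, -0.1901, 0.081])]
ring_mark [([284.0, 229.0], 0.78, [0.5249, 0.019, 0.058])]
holder [([259.0, 195.0], 0.82, [0.5153, -0.0141, 0.0])]
```

View pics/w1.png

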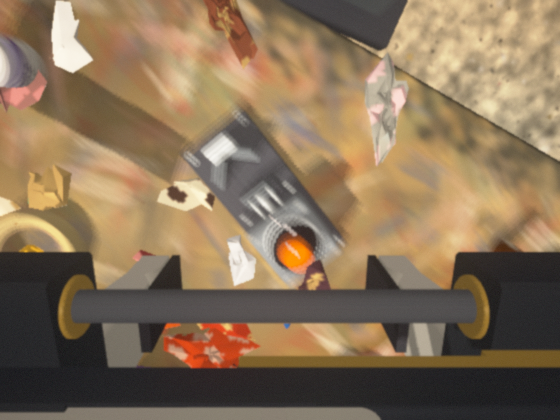

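The wrist view shows the holder with the V jaw near (220,150), the moving jaw near (265,200) and the orange knob at (294,252). It runs about 60° from world x. Next I look at the bottle from close by.

apply_moves(
  increments=[0.004,0.035,0,0,0,0.066,0.004,0.035,0,0,0,0.066,0.004,0.035,0,0,0,0.066,0.004,0.035,0,0,0,0.066,0.004,0.035,0,0,0,0.066,0.004,0.035,0,0,0,0.066,0.004,0.035,0,0,0,0.066,0.004,0.035,0,0,0,0.066,0.004,0.035,0,0,0,0.066,0.004,0.035,0,0,0,0.066,0,0,0,0,0,0,0,0,0,0,0,0,0,0,0,0,0,0],
  hand=0.36,
)

```text
t: 3.97
eef_pos: [0.5362, 0.3378, 0.2553]
ee_rot: [3.133, 0.002, 2.612]
force: [0.3, -0.1, -0.6]
width: 0.0562
```

```bash
python3 - <<'E'
from h import *
s=arm.get_state(); print(s['t'],s['eef_pos'],s['ee_rot'],s['width'],s['force'])
c=cam('wrist')
im=grab('wrist','w2.png')
print([(np.round(d['point']).tolist(),round(d['conf'],2),ray('wrist',d['point'],0,c).round(4).tolist()) for d in finder.landmark_of('wrist','bottle')])
print([(np.round(d['box']).tolist(),round(d['conf'],2)) for d in finder.find_in('wrist','bottle')])
E
```

```text
3.9667 [0.53620354 0.33779307 0.25534663] [3.13287300e+00 2.07805068e-03 2.61238281e+00] 0.056223244545975305 [ 0.32651778 -0.12160444 -0.56300224]
[([277.0, 153.0], 0.71, [0.5172, 0.3139, 0.0]), ([204.0, 120.0], 0.69, [0.5672, 0.2436, 0.0]), ([294.0, 91.0], 0.56, [0.4691, 0.2665, 0.0])]
[([258.0, 140.0, 290.0, 175.0], 0.93), ([285.0, 78.0, 308.0, 99.0], 0.74), ([174.0, 105.0, 218.0, 141.0], 0.65)]
```

View pics/w2.png

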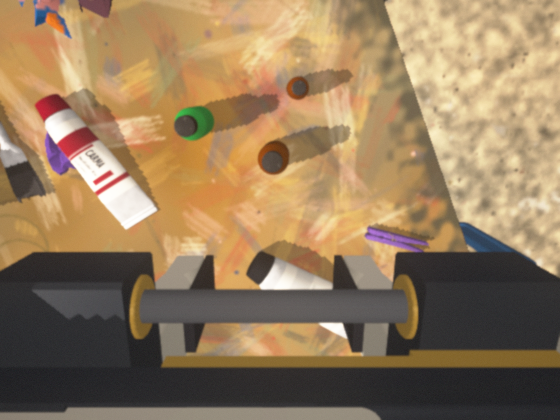

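The target (larger amber, black cap) is at (273,157). The green one is at (194,123) and the smaller amber at (298,88), so the choice is confirmed. I cross-check the position using the cap.

```bash
python3 - <<'E'
from h import *
im=cv2.imread('pics/w2.png'); h=cv2.cvtColor(im,cv2.COLOR_BGR2HSV)[130:185,245:305]
b=im[130:185,245:305].max(2)
cv2.imwrite('pics/x.png',cv2.resize(im[130:185,245:305],None,fx=8,fy=8))
m=(b<75).astype(np.uint8); n,l,s,c=cv2.connectedComponentsWithStats(m); 
for k in range(1,n):
    if s[k,4]>40: print(s[k],c[k]+[245,130], ray('wrist',c[k]+[245,130],.074).round(4))
print(proj('wrist',(.5172,.3139,0)),proj('wrist',(.5172,.3139,.074)))
E
```

```text
[277.3466479  153.75346473] [278.11133126 162.89645794]
```

View pics/x.png

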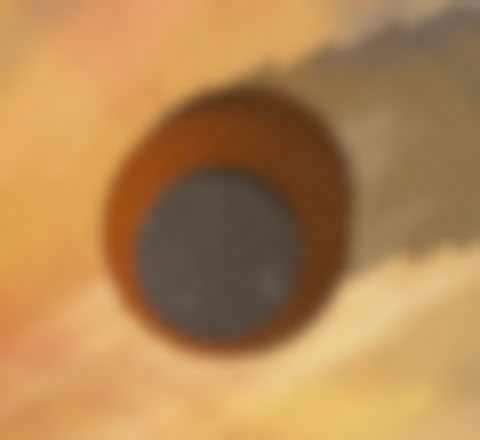

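apply_moves(
  increments=[-0.008,-0.013,0,0.004,0.002,0,-0.007,-0.013,-0.02,0.004,0,0,0,0,-0.035,0,0,0,0,0,-0.035,0,0,0,0,0,-0.035,0,0,0,0,0,-0.035,0,0,0,0,0,-0.025,0,0,0,0,0,-0.015,0,0,0,0,0,-0.005,0,0,0,0,0,0,0,0,0],
)

```text
t: 4.95
eef_pos: [0.523, 0.2985, 0.0523]
ee_rot: [3.111, 0.001, 2.596]
force: [-0.6, 0.5, 0.1]
width: 0.056
```

```bash
python3 - <<'E'
from h import *
s=arm.get_state(); print(s['t'],s['eef_pos'],s['ee_rot'],s['width'],s['force'],s['moment'])
E
```

```text
4.95 [0.52295116 0.29854449 0.05229941] [3.11107683e+00 9.81889380e-04 2.59578394e+00] 0.05595637157472288 [-0.55783196  0.51122258  0.10681346] [-0.08133954  0.10569563  0.01668914]
```

apply_moves(
  increments=[-0.001,0.007,0,-0.013,0.008,0.008,-0.001,0.006,0,-0.013,0.008,0.008,0,0,-0.006,0,0,0,0,0,-0.006,0,0,0,0,0,0,0,0,0],
)

```text
t: 5.37
eef_pos: [0.5237, 0.3143, 0.0453]
ee_rot: [3.136, 0.003, 2.612]
force: [-0.3, -0.4, 0.4]
width: 0.0561
```

```bash
python3 - <<'E'
from h import *
s=arm.get_state(); print(s['t'],s['eef_pos'],s['ee_rot'],s['width'],s['force'],s['moment'])
grab('wrist','w3.png')
E
```

```text
5.3667 [0.52374421 0.31431678 0.0452604 ] [3.13591315e+00 3.07988774e-03 2.61235479e+00] 0.05613946231770901 [-0.32684218 -0.3806377   0.42119575] [-0.02961682  0.12164239  0.03966467]
```

View pics/w3.png

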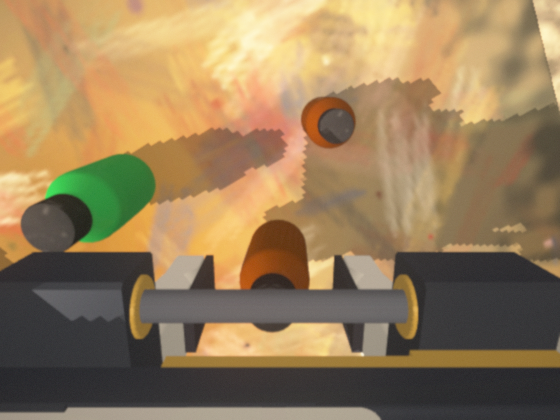

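The bottle is centred between the fingers at column 273 and about 7 mm towards tool -y. I shift, lower and close.

apply_moves(
  increments=[-0.0035,-0.006,0,0,0,0,0,0,-0.005,-0.005,0.003,0,0,0,0,0,0,0],
)

```text
t: 5.67
eef_pos: [0.5201, 0.3078, 0.041]
ee_rot: [3.141, 0.003, 2.613]
force: [0.2, -0.0, -0.9]
width: 0.0558
```

apply_moves(
  increments=[0,0,0,0,0,0,0,0,0,0,0,0,0,0,0,0,0,0,0,0,0,0,0,0,0,0,0,0,0,0,0,0,0,0,0,0],
  hand=1,
  force=10,
)

```text
t: 6.17
eef_pos: [0.52, 0.3073, 0.041]
ee_rot: [3.141, 0.003, 2.612]
force: [-1.3, 0.6, -1.2]
width: 0.0307
```

apply_moves(
  increments=[0,0,0.02,0,0,0,0,0,0.04,0,0,0,0,0,0.04,0,0,0,0,-0.015,0.04,0,0,0,0.002,-0.035,0.02,0,0,0,0.002,-0.035,0,0,0,0,0.002,-0.035,0,0,0,0,0.002,-0.035,0,0,0,0,0.002,-0.035,0,0,0,0,0.002,-0.035,0,0,0,0,0.002,-0.032,0,0,0,0,0.002,-0.015,0,0,0,0,0,0,0,0,0,0,0,0,0,0,0,0,0,0,0,0,0,0],
)

```text
t: 7.42
eef_pos: [0.5325, 0.0229, 0.2079]
ee_rot: [3.141, 0.007, 2.614]
force: [0.5, 0.1, -0.6]
width: 0.0302
```

```bash
python3 - <<'E'
from h import *
s=arm.get_state(); print(s['t'],s['eef_pos'],s['ee_rot'],s['width'],s['force'],s['moment'])
c=cam('wrist')
grab('wrist','w4.png')
for n,z in(('seat',.008),('jaw',.021),('knob_top',.081),('ring_mark',.058),('holder',0)):
    print(n,[(np.round(d['point']).tolist(),round(d['conf'],2),ray('wrist',d['point'],z,c).round(4).tolist()) for d in finder.landmark_of('wrist',n)][:3])
E
```

```text
7.4167 [0.53252943 0.02290238 0.20794308] [3.14061844 0.00708953 2.61427916] 0.030163322419196212 [ 0.52537225  0.06857267 -0.64581649] [ 0.06686224  0.0979109  -0.04670986]
seat [([272.0, 103.0], 0.7, [0.4922, -0.0502, 0.008])]
jaw [([274.0, 132.0], 0.94, [0.5034, -0.0269, 0.021])]
knob_top [([273.0, 222.0], 0.67, [0.5374, 0.0297, 0.081])]
ring_mark [([286.0, 194.0], 0.66, [0.5192, 0.0196, 0.058])]
holder [([272.0, 151.0], 0.65, [0.5143, -0.0117, 0.0])]
```

View pics/w4.png

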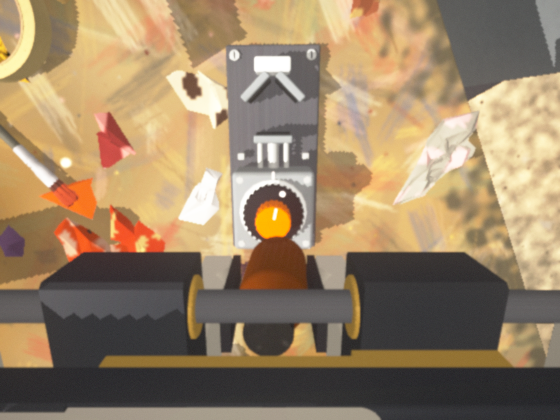

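The view is well aligned: the seat is at (272,103), the moving jaw at (274,132), the knob at (273,222) and the white dot at (282,194). I move to a point 4 mm jaw-side of the seat and hover.

apply_moves(
  increments=[-0.01,-0.018,0,0.002,0.003,0,-0.012,-0.022,0,0.002,0.003,0,-0.011,-0.02,-0.01,0,0,0,-0.005,-0.01,-0.03,0,0,0,0,0,-0.035,0,0,0,0,0,-0.025,0,0,0,0,0,-0.012,0,0,0,0,0,0,0,0,0,0,0,0,0,0,0],
)

```text
t: 8.47
eef_pos: [0.4948, -0.0445, 0.0939]
ee_rot: [3.137, 0.004, 2.625]
force: [0.8, 0.6, -0.3]
width: 0.0306
```

```bash
python3 - <<'E'
from h import *
s=arm.get_state(); print(s['t'],s['eef_pos'],s['ee_rot'],s['width'],s['force'],s['moment'])
E
```

```text
8.4667 [ 0.49476831 -0.04451506  0.09391748] [3.13677386 0.00437143 2.62501213] 0.03064855947823118 [ 0.76008894  0.60613634 -0.28318676] [0.00823905 0.05753438 0.03008012]
```

apply_moves(
  increments=[-0.0006,-0.002,0,-0.002,0.0055,-0.011,0,0,-0.012,0,0,0,0,0,-0.012,0,0,0,0,0,-0.01,0,0,0,0,0,-0.006,0,0,0,0,0,0,0,0,0],
)

```text
t: 8.97
eef_pos: [0.497, -0.0463, 0.0604]
ee_rot: [3.141, 0.005, 2.616]
force: [-2.0, -1.3, 5.0]
width: 0.0303
```

apply_moves(
  increments=[0,0,0,0,0,0,0,0,0,0,0,0],
)

```text
t: 9.13
eef_pos: [0.4975, -0.0463, 0.062]
ee_rot: [3.14, 0.006, 2.616]
force: [-0.2, 0.1, -0.8]
width: 0.0301
```

```bash
python3 - <<'E'
from h import *
s=arm.get_state(); print(s['t'],s['eef_pos'],s['ee_rot'],s['width'],s['force'],s['moment'])
a=grab('wrist','w5.png'); b=grab('scene')
b=cv2.resize(b[190:270,250:360],(770,560),interpolation=cv2.INTER_CUBIC)
cv2.imwrite('pics/m5.png',cv2.resize(np.hstack([a[:,120:430],cv2.resize(b,(470,420))]),(780,420))[:,:,::-1])
E
```

```text
9.1333 [ 0.49754666 -0.04633415  0.06199653] [3.14047007 0.00604771 2.6155599 ] 0.030106722178156402 [-0.24054409  0.11711199 -0.76174942] [ 0.02785699  0.06199365 -0.00030673]
```

View pics/m5.png

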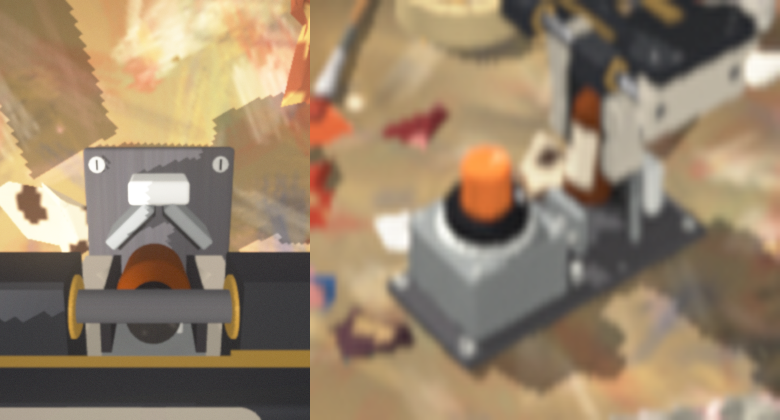

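The 5 N reading was only deceleration, since it is -0.8 N now. The bottle is between the jaws, so I continue down slowly.

apply_moves(
  increments=[-0.003,-0.0005,-0.002,0.003,0.005,0,0,0,-0.003,0,0,0,0,0,-0.003,0,0,0,0,0,-0.002,0,0,0,0,0,0,0,0,0],
)

```text
t: 9.65
eef_pos: [0.495, -0.0485, 0.0549]
ee_rot: [3.142, 0.002, 2.618]
force: [-1.1, -2.1, 5.3]
width: 0.0304
```

```bash
python3 - <<'E'
from h import *
s=arm.get_state(); print(s['t'],s['eef_pos'],s['ee_rot'],s['width'],s['force'],s['moment'])
E
```

```text
9.65 [ 0.49499096 -0.04854695  0.05486163] [3.14158903e+00 2.15680846e-03 2.61767135e+00] 0.030353882679646265 [-1.10299888 -2.10508716  5.27180813] [-0.37576282  0.46402856 -0.01969239]
```

apply_moves(
  increments=[0,0,0,0,0,0,0,0,0,0,0,0,0,0,0,0,0,0],
)

```text
t: 9.9
eef_pos: [0.495, -0.0488, 0.0554]
ee_rot: [3.141, 0.002, 2.618]
force: [-1.1, -0.8, 2.9]
width: 0.0302
```

```bash
python3 - <<'E'
from h import *
s=arm.get_state(); print(s['t'],s['eef_pos'],s['ee_rot'],s['width'],s['force'],s['moment'])
a=grab('wrist','w6.png')
cv2.imwrite('pics/m6.png',cv2.resize(a[130:400,170:380],(630,600))[:,:,::-1] if 0 else cv2.resize(a[130:400,170:380],None,fx=2.2,fy=2.2)[:,:,::-1])
E
```

```text
9.9 [ 0.49498286 -0.04882832  0.05540066] [3.14127891e+00 2.33348361e-03 2.61750061e+00] 0.030238923746820787 [-1.07580222 -0.78426481  2.85535456] [0.06968063 0.48586698 0.07412818]
```

View pics/m6.png

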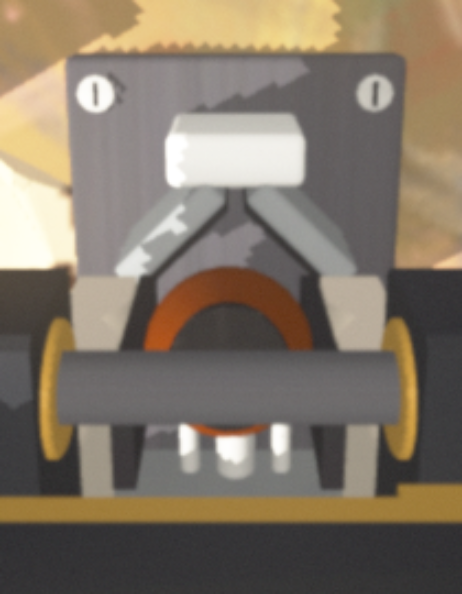

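The bottle has tilted about the pads by about 20°, with its bottom towards the moving jaw. I lift it clear, then re-measure the jaw and V from w4 before going on.

apply_moves(
  increments=[0,0,0.01,0,0,0,0,0,0.02,0,0,0,0,0,0.02,0,0,0,0,0,0.01,0,0,0,0,0,0,0,0,0,0,0,0,0,0,0],
)

```text
t: 10.45
eef_pos: [0.4938, -0.0481, 0.1151]
ee_rot: [-3.141, -0.001, 2.617]
force: [0.2, -0.4, -0.7]
width: 0.0304
```

```bash
cat > v.py <<'E'
from h import *
def pose(p,r):
    K,W,m=cam('wrist'); T=np.eye(4); T[:3,:3]=R.from_euler('xyz',r).as_matrix(); T[:3,3]=p
    return K,np.linalg.inv(T@np.array(m['T_tool_cam'])),m
E
python3 - <<'E'
from v import *
c=pose([.53252943,.02290238,.20794308],[3.14061844,.00708953,2.61427916])
u=np.array([.503,.864]); w=np.array([-.864,.503]); k=np.array([.5374,.0297])
def h(px,z): d=ray('wrist',px,z,c)[:2]-k; return (d@u*1000+48).round(1),(d@w*1000).round(1)
for n,px,z in(('knob',(273,222),.081),('jaw front',(273,135),.033),('jaw back',(273,141),.033),('leafL',(243,100),.036),('leafR',(303,100),.036),('apex',(273,74),.036),('plate TL',(228,45),.008),('plate TR',(320,45),.008),('hous L',(233,172),.046),('hous R',(313,172),.046),('seat',(272,103),.008)): print(n,h(px,z))
s=arm.get_state(); print(s['t'],s['eef_pos'],s['ee_rot'],s['width'],s['force'],s['moment'])
a=grab('wrist','w7.png'); b=cv2.imread('pics/w4.png')
A=cv2.resize(a[200:400,170:380],(420,400))[:,:,::-1]; B=cv2.resize(b[50:180,225:325],(308,400))
cv2.imwrite('pics/m7.png',np.hstack([A,B]))
E
```

```text
knob (np.float64(48.1), np.float64(0.3))
jaw front (np.float64(-16.4), np.float64(-0.1))
jaw back (np.float64(-11.3), np.float64(-0.1))
leafL (np.float64(-45.3), np.float64(-25.2))
leafR (np.float64(-45.3), np.float64(25.1))
apex (np.float64(-65.7), np.float64(-0.0))
plate TL (np.float64(-92.4), np.float64(-39.8))
plate TR (np.float64(-92.3), np.float64(41.0))
hous L (np.float64(13.9), np.float64(-34.3))
hous R (np.float64(13.8), np.float64(34.3))
seat (np.float64(-43.7), np.float64(-1.2))
10.45 [ 0.49382195 -0.0480733   0.11509095] [-3.14070723e+00 -9.95568898e-04  2.61701962e+00] 0.030377938102465137 [ 0.21926976 -0.36986493 -0.74622997] [0.0583155  0.04157704 0.037745  ]
```

View pics/m7.png

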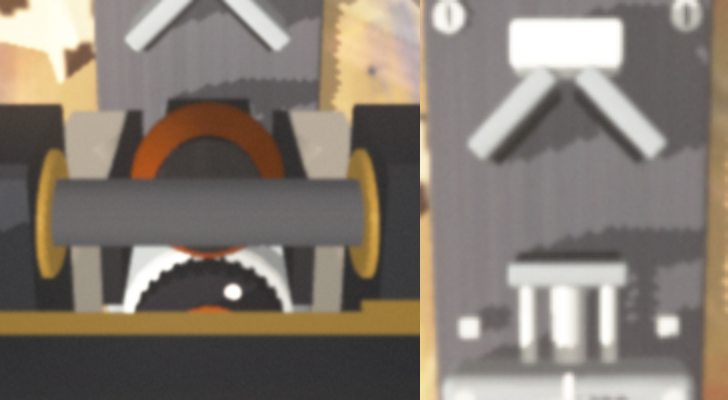

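The bottle swung about the pads during the carry and now leans about 20°. I take it back to the clear spot, set it down with a compensating tilt, release and regrasp it more firmly.

apply_moves(
  increments=[0,0,0.015,0,0,0,0,0,0.03,0,0,0,0,0,0.02,0,0,0,0.001,0.012,0.01,0,0,0,0.002,0.025,0,0,0,0,0.002,0.032,0,0,0,0,0.002,0.035,0,0,0,0,0.002,0.035,0,-0.06,0.035,0,0.002,0.035,0,-0.06,0.035,0,0.002,0.035,0,-0.06,0.035,0,0.002,0.035,0,-0.06,0.035,0,0.002,0.035,0,-0.06,0.035,0,0.002,0.03,0,0,0,0,0.001,0.025,0,0,0,0,0,0.015,0,0,0,0,0,0.01,0,0,0,0,0,0,-0.03,0,0,0,0,0,-0.03,0,0,0,0,0,0,0,0,0],
  force=14,
)

```text
t: 12.08
eef_pos: [0.5035, 0.328, 0.106]
ee_rot: [-2.755, -0.007, 2.61]
force: [-0.9, -0.4, -2.3]
width: 0.0302
```

```bash
python3 - <<'E'
from h import *
s=arm.get_state(); print(s['t'],s['eef_pos'],s['ee_rot'],s['width'],s['force'],s['moment'])
a=grab('wrist'); b=grab('scene')
A=cv2.resize(a[200:400,170:380],(420,400)); B=cv2.resize(b[230:330,200:290],(360,400),interpolation=cv2.INTER_CUBIC)
cv2.imwrite('pics/m8.png',np.hstack([A,B])[:,:,::-1])
E
```

```text
12.0833 [0.50347147 0.32802287 0.10604533] [-2.75462139 -0.00686088  2.60970835] 0.030228279581588934 [-0.91584734 -0.38992452 -2.28312192] [ 1.05844811 -0.50596472  0.00116433]
```

View pics/m8.png

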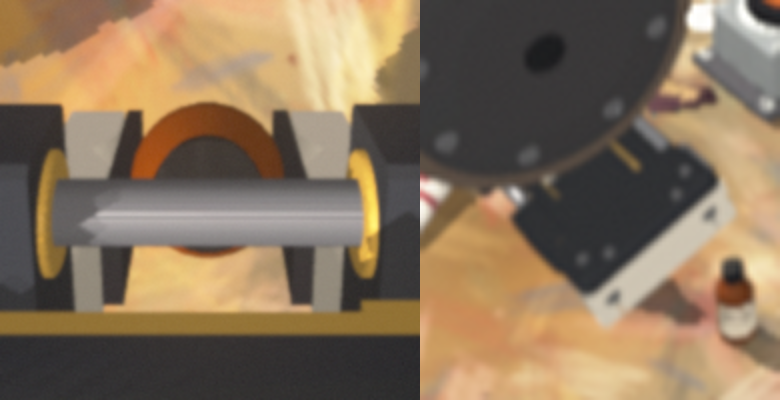

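apply_moves(
  increments=[0,0,-0.02,0,0,0,0,0,-0.02,0,0,0,0,0,-0.012,0,0,0,0,0,-0.005,0,0,0,0,0,0,0,0,0,0,0,0,0,0,0],
)

```text
t: 12.68
eef_pos: [0.5107, 0.3299, 0.0626]
ee_rot: [-2.771, 0.0, 2.61]
force: [0.2, -0.4, -0.5]
width: 0.0302
```

apply_moves(
  increments=[0,0,-0.0025,0,0,0,0,0,0,0,0,0],
)

```text
t: 12.85
eef_pos: [0.5117, 0.3305, 0.0623]
ee_rot: [-2.775, 0.001, 2.61]
force: [0.3, -0.0, -0.8]
width: 0.0298
```

apply_moves(
  increments=[0,0,-0.0025,0,0,0,0,0,0,0,0,0],
)

```text
t: 13.02
eef_pos: [0.5122, 0.3311, 0.0611]
ee_rot: [-2.777, 0.002, 2.61]
force: [-1.0, 0.7, -1.6]
width: 0.0301
```

apply_moves(
  increments=[0,0,-0.008,0,0,0,0,0,-0.005,0,0,0,0,0,0,0,0,0],
)

```text
t: 13.27
eef_pos: [0.5125, 0.3315, 0.0477]
ee_rot: [-2.779, 0.002, 2.61]
force: [-0.0, 0.5, -0.6]
width: 0.0299
```

apply_moves(
  increments=[0,0,-0.003,0,0,0,0,0,0,0,0,0],
)

```text
t: 13.43
eef_pos: [0.5122, 0.3312, 0.0436]
ee_rot: [-2.777, 0.002, 2.61]
force: [-0.3, -0.9, -0.4]
width: 0.0302
```

apply_moves(
  increments=[0,0,-0.003,0,0,0,0,0,0,0,0,0],
)

```text
t: 13.6
eef_pos: [0.5121, 0.3311, 0.04]
ee_rot: [-2.777, 0.002, 2.61]
force: [-0.1, 0.2, -0.3]
width: 0.0302
```

apply_moves(
  increments=[0,0,-0.002,0,0,0,0,0,0,0,0,0],
)

```text
t: 13.77
eef_pos: [0.5121, 0.3311, 0.0376]
ee_rot: [-2.776, 0.002, 2.61]
force: [-0.3, -0.0, -0.7]
width: 0.0298
```

apply_moves(
  increments=[0,0,-0.0015,0,0,0,0,0,0,0,0,0],
)

```text
t: 13.93
eef_pos: [0.5121, 0.3312, 0.0361]
ee_rot: [-2.776, 0.002, 2.61]
force: [-0.2, -0.0, -0.6]
width: 0.0303
```

apply_moves(
  increments=[0,0,-0.0015,0,0,0,0,0,0,0,0,0],
)

```text
t: 14.1
eef_pos: [0.5122, 0.3312, 0.0346]
ee_rot: [-2.777, 0.002, 2.61]
force: [-0.4, 0.4, -1.0]
width: 0.0302
```

apply_moves(
  increments=[0,0,-0.002,0,0,0,0,0,0,0,0,0],
)

```text
t: 14.27
eef_pos: [0.5123, 0.3313, 0.0325]
ee_rot: [-2.777, 0.002, 2.61]
force: [-0.8, 0.2, -0.3]
width: 0.0302
```

apply_moves(
  increments=[0,0,-0.002,0,0,0,0,0,0,0,0,0],
)

```text
t: 14.43
eef_pos: [0.5129, 0.3314, 0.032]
ee_rot: [-2.777, 0.003, 2.611]
force: [-0.2, -0.8, 0.6]
width: 0.0301
```

apply_moves(
  increments=[0,0,-0.002,0,0,0,0,0,0,0,0,0],
)

```text
t: 14.6
eef_pos: [0.5134, 0.3316, 0.032]
ee_rot: [-2.778, 0.004, 2.612]
force: [-0.1, 0.2, -0.8]
width: 0.0302
```

```bash
python3 - <<'E'
from h import *
s=arm.get_state(); print(s['t'],s['eef_pos'],s['ee_rot'],s['width'],s['force'],s['moment'])
E
```

```text
14.6 [0.5133726  0.33155259 0.03199273] [-2.77773233  0.0038462   2.6122953 ] 0.03016006243202966 [-0.1098295   0.17127222 -0.80905184] [ 1.16987246 -0.60190629  0.02640205]
```

apply_moves(
  increments=[0,0,-0.004,0,0,0,0,0,0,0,0,0],
)

```text
t: 14.77
eef_pos: [0.5144, 0.3319, 0.0309]
ee_rot: [-2.779, 0.006, 2.614]
force: [-0.0, 0.2, -0.4]
width: 0.0302
```

apply_moves(
  increments=[0,0,-0.004,0,0,0,0,0,0,0,0,0],
)

```text
t: 14.93
eef_pos: [0.5152, 0.3324, 0.0293]
ee_rot: [-2.78, 0.007, 2.615]
force: [-0.2, 0.3, -0.4]
width: 0.0303
```

```bash
python3 - <<'E'
from h import *
s=arm.get_state(); print(s['t'],s['eef_pos'],s['ee_rot'],s['width'],s['force'],s['moment'])
a=grab('wrist'); b=grab('top')
A=cv2.resize(a[150:400,120:430],(496,400)); B=cv2.resize(b[190:270,160:220],(300,400),interpolation=cv2.INTER_CUBIC)
cv2.imwrite('pics/m9.png',np.hstack([A,B])[:,:,::-1])
E
```

```text
14.9333 [0.5151765  0.33240553 0.02925432] [-2.78040976  0.00706325  2.61533256] 0.030273473296976588 [-0.23566504  0.26724661 -0.36916238] [ 1.11990636 -0.53721786 -0.02069031]
```

View pics/m9.png

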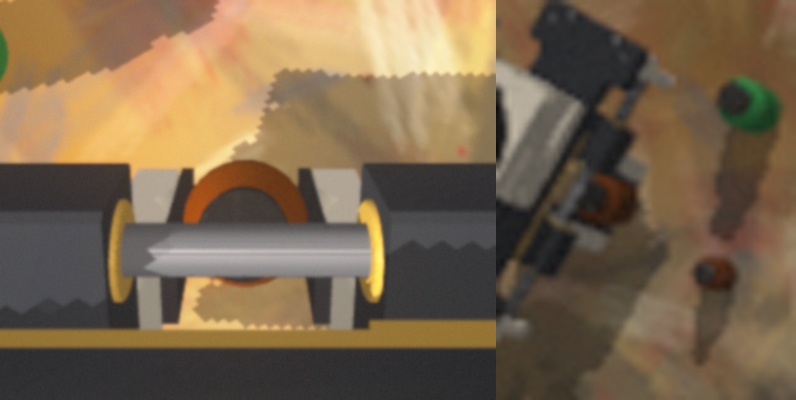

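That was the twelfth and last viewable picture. It shows the bottle held close to upright, standing off the green bottle and the small amber one. Zero rows relax the contact force, so I check contact with a single moving row.

apply_moves(
  increments=[0,0,-0.003,0,0,0],
)

```text
t: 15.12
eef_pos: [0.5158, 0.3326, 0.0277]
ee_rot: [-2.781, 0.008, 2.616]
force: [-7.0, 1.9, 24.5]
width: 0.0303
```

```bash
python3 - <<'E'
from h import *
s=arm.get_state(); print(s['eef_pos'],s['ee_rot'],s['force'],s['moment'])
a=optics.grab_frame('wrist'); hs=cv2.cvtColor(a,cv2.COLOR_RGB2HSV)
m=((hs[...,0]<14)&(hs[...,1]>170)&(hs[...,2]>40)&(hs[...,2]<190)); m[:230]=0; m[345:]=0; m[:,:200]=0; m[:,350:]=0
ys,xs=np.nonzero(m); print(xs.min(),xs.max(),ys.min(),ys.max(),m.sum())
for r in range(244,345,8):
    x=np.nonzero(m[r])[0]; print(r,(x.min(),x.max(),len(x)) if len(x) else None, a[r,273])
for c in('top','scene','wrist'):
    optics.grab_frame(c)
    print(c,[(np.round(d['box'],1).tolist(),round(d['conf'],2)) for d in finder.find_in(c,'bottle')],[(np.round(d['point'],1).tolist(),ray(c,d['point'],0).round(3)) for d in finder.landmark_of(c,'bottle')])
E
```

```text
[0.51577256 0.33259016 0.02766588] [-2.78090531  0.00800581  2.61608059] [-7.00206673  1.93160104 24.47709586] [-0.96526541  3.39724745 -0.76757542]
234 311 251 328 1426
244 None [184 152 107]
252 (np.int64(261), np.int64(285), 24) [119  66  24]
260 (np.int64(247), np.int64(297), 51) [122  64  23]
268 (np.int64(239), np.int64(305), 44) [63 51 46]
276 (np.int64(236), np.int64(308), 30) [64 61 54]
284 (np.int64(234), np.int64(311), 25) [68 60 56]
292 None [91 88 87]
300 None [139 135 136]
308 None [175 170 169]
316 None [158 154 154]
324 (np.int64(255), np.int64(285), 5) [65 60 56]
332 None [166 130  81]
340 None [166 132  85]
top [([204.7, 204.6, 216.9, 219.2], 0.54), ([203.5, 241.2, 209.6, 247.6], 0.37)] [([185.6, 231.6], array([0.511, 0.326, 0.   ])), ([210.2, 208.7], array([0.583, 0.246, 0.   ])), ([203.3, 247.7], array([0.458, 0.269, 0.   ])), ([360.2, 178.9], array([ 0.67 , -0.239,  0.   ]))]
scene [([274.8, 296.0, 286.4, 313.8], 0.6)] [([280.1, 313.7], array([0.463, 0.27 , 0.   ]))]
wrist [([235.2, 249.2, 314.5, 328.6], 0.91), ([1.0, 126.7, 128.0, 213.1], 0.59), ([262.6, 75.6, 316.7, 144.3], 0.57)] [([288.5, 126.0], array([0.467, 0.266, 0.   ])), ([275.4, 276.8], array([0.514, 0.332, 0.   ])), ([100.0, 180.0], array([0.569, 0.241, 0.   ]))]
```

Contact is firm at 24 N with a 3 mm command, so the bottle stands on the table. I relax, open, straighten up and raise.

apply_moves(
  increments=[0,0,0.002,0,0,0,0,0,0,0,0,0],
)

```text
t: 15.78
eef_pos: [0.5156, 0.3329, 0.0295]
ee_rot: [-2.782, 0.008, 2.616]
force: [-0.4, 0.1, -0.5]
width: 0.0303
```

apply_moves(
  increments=[0,0,0,0,0,0,0,0,0,0,0,0,0,0,0,0,0,0,0,0,0,0,0,0],
  hand=0.36,
)

```text
t: 16.12
eef_pos: [0.5151, 0.3321, 0.0274]
ee_rot: [-2.78, 0.007, 2.615]
force: [0.7, -0.1, 0.9]
width: 0.0516
```

apply_moves(
  increments=[0,0,0.01,0,0,0,0,0,0.005,0.06,-0.035,0,0,0,0,0.06,-0.035,0,0,0,0,0.06,-0.035,0,0,0,0,0.06,-0.035,0,0,0,0,0.06,-0.035,0,0,0,0,0,0,0],
)

```text
t: 16.7
eef_pos: [0.5159, 0.333, 0.0443]
ee_rot: [-3.141, 0.008, 2.613]
force: [-1.1, -1.4, -0.1]
width: 0.0559
```

```bash
cat > seg.py <<'E'
from h import *
def seg(a,r0=120,r1=345,c0=200,c1=350):
    hs=cv2.cvtColor(a,cv2.COLOR_RGB2HSV)
    m=((hs[...,0]<14)&(hs[...,1]>170)&(hs[...,2]>40)&(hs[...,2]<190))
    m[:r0]=0; m[r1:]=0; m[:,:c0]=0; m[:,c1:]=0
    n,l,s,c=cv2.connectedComponentsWithStats(m.astype(np.uint8))
    print('amber',[(s[k].tolist(),c[k].round(1).tolist()) for k in range(1,n) if s[k,4]>25])
    for r in range(r0,r1,6):
        x=np.nonzero(m[r])[0]
        if len(x)>3: print(r,x.min(),x.max(),len(x),a[r,int((x.min()+x.max())/2)].tolist())
E
python3 - <<'E'
from seg import *
s=arm.get_state(); print(s['t'],s['eef_pos'],s['ee_rot'],s['width'],s['force'],s['moment'])
seg(optics.grab_frame('wrist'))
print([(np.round(d['box']).tolist(),round(d['conf'],2)) for d in finder.find_in('wrist','bottle')],[(np.round(d['point']).tolist(),ray('wrist',d['point'],0).round(3)) for d in finder.landmark_of('wrist','bottle')])
E
```

```text
16.7 [0.51586171 0.33299463 0.04433112] [-3.1410346   0.00845163  2.61347418] 0.05592432255755769 [-1.09739238 -1.43750077 -0.07520511] [-0.14304651  0.2885846  -0.06779635]
amber [([235, 226, 69, 63, 2970], [271.0, 259.6])]
228 262 286 23 [106, 64, 29]
234 254 293 35 [104, 60, 27]
240 250 297 36 [102, 59, 23]
246 248 299 42 [105, 60, 25]
252 245 301 50 [103, 56, 22]
258 243 301 56 [127, 65, 18]
264 241 301 60 [131, 67, 19]
270 238 302 65 [137, 68, 23]
276 236 302 67 [134, 71, 25]
282 235 302 42 [52, 43, 37]
288 235 246 12 [165, 85, 37]
[([236.0, 222.0, 308.0, 339.0], 0.85), ([0.0, 129.0, 124.0, 221.0], 0.63), ([266.0, 66.0, 320.0, 121.0], 0.62)] [([276.0, 252.0], array([0.516, 0.336, 0.   ])), ([97.0, 156.0], array([0.571, 0.243, 0.   ])), ([288.0, 95.0], array([0.469, 0.267, 0.   ]))]
```

The bottle stands upright and centred. I regrasp it at 18 N and lift gently.

apply_moves(
  increments=[0.001,0.001,-0.004,0.004,0.007,0,0,0,0,0,0,0],
)

```text
t: 17.02
eef_pos: [0.5189, 0.337, 0.04]
ee_rot: [-3.136, 0.001, 2.616]
force: [-0.2, 0.2, 0.1]
width: 0.0563
```

apply_moves(
  increments=[0,0,0,0,0,0,0,0,0,0,0,0,0,0,0,0,0,0,0,0,0,0,0,0,0,0,0,0,0,0,0,0,0,0,0,0],
  hand=1,
  force=18,
)

```text
t: 17.52
eef_pos: [0.5195, 0.338, 0.0378]
ee_rot: [-3.131, 0.001, 2.617]
force: [-0.8, -0.3, 2.0]
width: 0.0303
```

```bash
python3 - <<'E'
from seg import *
s=arm.get_state(); print(s['t'],s['eef_pos'],s['ee_rot'],s['width'],s['force'],s['moment'])
seg(optics.grab_frame('wrist'))
E
```

```text
17.5167 [0.51946734 0.33803932 0.03779966] [-3.13138430e+00  5.56495084e-04  2.61689736e+00] 0.030278814735340703 [-0.77505909 -0.29901747  2.00446704] [-0.00474479  0.2312516  -0.01556792]
amber [([237, 218, 73, 71, 3268], [275.1, 252.0])]
222 260 289 30 [117, 70, 37]
228 253 296 44 [113, 64, 26]
234 249 300 48 [112, 64, 28]
240 247 302 51 [111, 61, 24]
246 245 303 57 [127, 68, 29]
252 243 304 61 [147, 73, 28]
258 241 305 65 [146, 72, 23]
264 239 307 69 [148, 71, 26]
270 237 308 65 [103, 59, 30]
276 237 309 29 [52, 43, 37]
282 237 309 19 [60, 52, 49]
288 238 247 10 [177, 93, 45]
```

apply_moves(
  increments=[0,0,0.006,0,0,0,0,0,0.014,0,0,0,0,0,0.02,0,0,0,0,0,0.025,0,0,0,0,0,0.025,0,0,0,0,0,0.025,0,0,0,0,0,0.02,0,0,0,0,0,0.012,0,0,0,0,0,0.006,0,0,0,0,0,0,0,0,0],
)

```text
t: 18.4
eef_pos: [0.5168, 0.3349, 0.1998]
ee_rot: [-3.128, -0.0, 2.616]
force: [0.7, -0.3, -1.5]
width: 0.0299
```

```bash
python3 - <<'E'
from seg import *
s=arm.get_state(); print(s['t'],s['eef_pos'],s['ee_rot'],s['width'],s['force'],s['moment'])
seg(optics.grab_frame('wrist'))
E
```

```text
18.4 [0.51675624 0.33494593 0.19980875] [-3.12813830e+00 -3.93266586e-04  2.61600956e+00] 0.029892143396123772 [ 0.69350875 -0.31343561 -1.51104664] [ 0.1222443  -0.00686936 -0.00262797]
amber [([237, 218, 73, 71, 3302], [273.0, 254.1])]
222 260 289 26 [106, 62, 30]
228 253 295 36 [103, 59, 27]
234 249 299 43 [99, 56, 23]
240 247 301 51 [100, 57, 24]
246 245 302 55 [114, 62, 27]
252 243 304 62 [128, 65, 22]
258 241 305 65 [132, 66, 22]
264 239 307 69 [134, 66, 27]
270 237 308 70 [90, 49, 28]
276 237 309 39 [46, 38, 33]
282 237 308 28 [57, 51, 49]
288 238 247 10 [157, 82, 39]
```

The tilt is unchanged after the lift. I carry it gently to the holder.

apply_moves(
  increments=[0,-0.008,0,0,0,0,-0.001,-0.016,0,0,0,0,-0.001,-0.024,0,0,0,0,-0.002,-0.03,0,0,0,0,-0.002,-0.03,0,0,0,0,-0.002,-0.03,0,0,0,0,-0.002,-0.03,0,0,0,0,-0.002,-0.03,0,0,0,0,-0.002,-0.03,0,0,0,0,-0.002,-0.03,0,0,0,0,-0.002,-0.03,0,0,0,0,-0.002,-0.022,0,0,0,0,-0.001,-0.014,0,0,0,0,-0.001,-0.008,0,0,0,0,0,-0.004,0,0,0,0,0,0,0,0,0,0,0,0,0,0,0,0],
)

```text
t: 19.87
eef_pos: [0.4727, -0.0353, 0.1796]
ee_rot: [-3.099, -0.019, 2.61]
force: [0.6, -0.3, -1.4]
width: 0.0302
```

```bash
cat > st.py <<'E'
from seg import *
s=arm.get_state(); print(s['t'],s['eef_pos'].round(4),s['ee_rot'].round(4),s['width'].round(4),s['force'].round(2),s['moment'].round(3))
d=s['eef_pos'][:2]-[.5374,.0297]; print('holder x,y mm',(d@[.503,.864]*1000+48).round(1),(d@[-.864,.503]*1000).round(1))
E
python3 - <<'E'
from st import *
seg(optics.grab_frame('wrist'))
E
```

```text
Traceback (most recent call last):
  File "st.py", line 2, in <module>
    s=arm.get_state(); print(s['t'],s['eef_pos'].round(4),s['ee_rot'].round(4),s['width'].round(4),s['force'].round(2),s['moment'].round(3))
                                                                               ^^^^^^^^^^^^^^^^
AttributeError: 'float' object has no attribute 'round'
```

apply_moves(
  increments=[0.007,-0.003,-0.006,0.006,-0.011,0.006,0.008,-0.003,-0.014,0.006,-0.011,0,0.007,-0.002,-0.02,0.006,-0.01,0,0,0,-0.018,0,0,0,0,0,-0.012,0,0,0,0,0,-0.006,0,0,0,0,0,0,0,0,0],
)

```text
t: 20.45
eef_pos: [0.4978, -0.038, 0.1009]
ee_rot: [-3.134, 0.003, 2.625]
force: [0.5, -0.6, -0.0]
width: 0.0303
```

```bash
sed -i "s/s\['width'\].round(4)/s['width']/" st.py; python3 - <<'E'
from st import *
seg(optics.grab_frame('wrist'))
E
```

```text
20.45 [ 0.4978 -0.038   0.1009] [-3.1344e+00  2.8000e-03  2.6247e+00] 0.03032613740122046 [ 0.55 -0.6  -0.01] [0.012 0.127 0.024]
holder x,y mm -30.4 0.2
amber [([237, 231, 73, 58, 2610], [272.5, 260.6])]
234 251 290 7 [102, 60, 40]
240 247 298 39 [100, 59, 32]
246 246 302 56 [112, 60, 32]
252 244 303 60 [134, 65, 27]
258 241 305 65 [135, 66, 25]
264 239 306 68 [136, 67, 25]
270 238 308 69 [102, 59, 33]
276 237 309 40 [40, 34, 34]
282 237 309 29 [54, 47, 45]
288 238 247 10 [167, 88, 42]
```

apply_moves(
  increments=[-0.003,-0.005,0,0.001,0.002,-0.008,0,0,-0.006,0,0,0,0,0,-0.01,0,0,0,0,0,-0.01,0,0,0,0,0,-0.006,0,0,0,0,0,0,0,0,0],
)

```text
t: 21.0
eef_pos: [0.4971, -0.042, 0.0702]
ee_rot: [-3.139, 0.006, 2.618]
force: [-0.5, -0.5, -0.3]
width: 0.0297
```

```bash
python3 - <<'E'
from st import *
seg(optics.grab_frame('wrist'))
E
```

```text
21.0 [ 0.4971 -0.042   0.0702] [-3.1394  0.0057  2.6178] 0.029667095689706085 [-0.54 -0.54 -0.27] [-0.004  0.101  0.003]
holder x,y mm -34.2 -1.3
amber [([237, 237, 73, 52, 2279], [272.4, 263.5])]
246 246 300 40 [115, 65, 38]
252 244 303 59 [133, 68, 33]
258 241 305 65 [136, 69, 29]
264 239 307 69 [136, 68, 28]
270 238 308 71 [102, 55, 31]
276 237 309 39 [41, 36, 36]
282 237 309 29 [54, 50, 47]
288 238 247 10 [168, 88, 42]
```

apply_moves(
  increments=[-0.004,-0.002,0,-0.004,0.009,0,-0.001,0,-0.004,0,0,0,0,0,-0.006,0,0,0,0,0,-0.005,0,0,0],
)

```text
t: 21.38
eef_pos: [0.5009, -0.0408, 0.0626]
ee_rot: [3.14, 0.013, 2.621]
force: [-1.0, 1.0, -0.3]
width: 0.0301
```

```bash
python3 - <<'E'
from st import *
E
```

```text
21.3833 [ 0.5009 -0.0408  0.0626] [3.14   0.0129 2.6212] 0.030129619174551477 [-0.96  1.05 -0.34] [0.894 0.292 0.012]
holder x,y mm -31.3 -3.9
```

apply_moves(
  increments=[-0.004,-0.002,0,-0.002,0.009,-0.002,-0.003,-0.002,0,-0.002,0.009,-0.002],
)

```text
t: 21.55
eef_pos: [0.4959, -0.0437, 0.0639]
ee_rot: [-3.134, 0.002, 2.618]
force: [5.8, 2.2, -2.0]
width: 0.0296
```

```bash
python3 - <<'E'
from st import *
seg(optics.grab_frame('wrist'))
E
```

```text
21.55 [ 0.4959 -0.0437  0.0639] [-3.1340e+00  2.2000e-03  2.6184e+00] 0.029636396805173024 [ 5.78  2.21 -1.96] [ 0.93  -2.087  0.065]
holder x,y mm -36.3 -1.0
amber [([237, 234, 74, 55, 2602], [272.4, 264.7])]
240 247 297 11 [100, 59, 36]
246 246 300 40 [101, 57, 31]
252 244 303 59 [123, 67, 38]
258 242 304 63 [138, 68, 32]
264 240 306 67 [137, 70, 26]
270 239 308 70 [138, 68, 25]
276 237 309 73 [114, 57, 29]
282 237 309 41 [44, 41, 41]
288 237 251 15 [168, 87, 38]
```

apply_moves(
  increments=[0,0,-0.003,0,0,0,-0.001,-0.001,-0.003,0.001,0.001,0],
)

```text
t: 21.77
eef_pos: [0.4962, -0.0442, 0.0592]
ee_rot: [-3.137, 0.002, 2.618]
force: [0.3, 8.7, 6.8]
width: 0.03
```

```bash
python3 - <<'E'
from st import *
E
```

```text
21.7667 [ 0.4962 -0.0442  0.0592] [-3.1365e+00  2.3000e-03  2.6181e+00] 0.03004455729807919 [0.26 8.65 6.76] [ 3.582 -0.037 -0.017]
holder x,y mm -36.6 -1.5
```

apply_moves(
  increments=[0,0,0,0,0,0,0,0,0,0,0,0],
)

```text
t: 21.93
eef_pos: [0.4962, -0.0438, 0.0588]
ee_rot: [-3.137, 0.002, 2.618]
force: [1.3, 3.7, 0.8]
width: 0.0298
```

```bash
python3 - <<'E'
from st import *
seg(optics.grab_frame('wrist'))
E
```

```text
21.9333 [ 0.4962 -0.0438  0.0588] [-3.1374e+00  2.1000e-03  2.6176e+00] 0.029803523594363113 [1.29 3.74 0.81] [ 1.372 -0.627  0.003]
holder x,y mm -36.3 -1.4
amber [([237, 238, 73, 51, 2504], [272.5, 265.2])]
240 247 292 9 [103, 61, 37]
246 245 298 33 [104, 60, 35]
252 244 302 59 [123, 69, 38]
258 242 305 64 [137, 68, 30]
264 240 306 67 [137, 68, 29]
270 239 308 70 [137, 70, 25]
276 237 309 73 [103, 54, 29]
282 237 309 39 [44, 40, 39]
288 237 251 15 [169, 89, 42]
```

apply_moves(
  increments=[0.001,0.002,0,0,0,0,-0.001,-0.001,-0.003,0.001,0.001,0,0,0,0,0,0,0],
)

```text
t: 22.23
eef_pos: [0.4962, -0.0435, 0.0555]
ee_rot: [-3.137, 0.001, 2.618]
force: [2.0, 1.8, -2.6]
width: 0.0297
```

```bash
python3 - <<'E'
from st import *
E
```

```text
22.2333 [ 0.4962 -0.0435  0.0555] [-3.1367e+00  8.0000e-04  2.6178e+00] 0.029708863214516098 [ 2.04  1.8  -2.61] [ 0.566 -0.983  0.034]
holder x,y mm -36.0 -1.2
```

apply_moves(
  increments=[0.0005,0.002,-0.003,0,0,0,0,0.001,-0.003,0,0,0,0,0,0,0,0,0],
)

```text
t: 22.48
eef_pos: [0.4957, -0.0412, 0.0484]
ee_rot: [-3.135, -0.001, 2.617]
force: [2.5, 1.3, 0.3]
width: 0.0297
```

```bash
python3 - <<'E'
from st import *
E
```

```text
22.4833 [ 0.4957 -0.0412  0.0484] [-3.1347e+00 -5.0000e-04  2.6172e+00] 0.029746694042943122 [2.47 1.26 0.28] [ 0.535 -0.847  0.009]
holder x,y mm -34.2 0.4
```

apply_moves(
  increments=[0,0,-0.001,0,0,0,0,0,0,0,0,0,0,0,0.0005,0,0,0,0,0,0.0005,0,0,0],
  hand=0.45,
)

```text
t: 22.82
eef_pos: [0.4932, -0.0419, 0.0472]
ee_rot: [-3.131, -0.004, 2.617]
force: [-0.3, -0.1, 1.1]
width: 0.0472
```

```bash
python3 - <<'E'
from st import *
seg(optics.grab_frame('wrist'))
E
```

```text
22.8167 [ 0.4932 -0.0419  0.0472] [-3.1308 -0.0042  2.6168] 0.04715029742365246 [-0.27 -0.08  1.11] [0.155 0.087 0.057]
holder x,y mm -36.1 2.1
amber [([229, 234, 71, 55, 2551], [265.3, 262.2])]
234 251 279 4 [100, 58, 36]
240 245 286 25 [98, 58, 34]
246 241 290 48 [101, 57, 31]
252 238 295 58 [122, 62, 24]
258 236 297 62 [132, 66, 25]
264 233 297 65 [135, 69, 29]
270 231 298 68 [132, 66, 28]
276 229 299 48 [44, 36, 36]
282 229 299 34 [42, 38, 38]
288 230 238 9 [171, 89, 44]
```

The bottle stands in the holder. I raise 3 mm, regrasp lightly and push into the V to feel where it seats.

apply_moves(
  increments=[0.002,-0.001,0.004,0,0,0,0,0,0,0,0,0],
)

```text
t: 23.03
eef_pos: [0.4949, -0.0432, 0.0516]
ee_rot: [-3.13, -0.005, 2.617]
force: [0.4, -0.1, 1.1]
width: 0.0482
```

apply_moves(
  increments=[0,0,0,0,0,0,0,0,0,0,0,0,0,0,0,0,0,0,0,0,0,0,0,0],
  hand=1,
  force=6,
)

```text
t: 23.37
eef_pos: [0.495, -0.0434, 0.052]
ee_rot: [-3.131, -0.004, 2.616]
force: [0.3, -0.4, 0.5]
width: 0.0299
```

```bash
python3 - <<'E'
from st import *
seg(optics.grab_frame('wrist'))
E
```

```text
23.3667 [ 0.495  -0.0434  0.052 ] [-3.1306 -0.0045  2.6164] 0.02994216430521635 [ 0.34 -0.44  0.48] [ 0.03  -0.028  0.01 ]
holder x,y mm -36.4 -0.1
amber [([238, 235, 71, 54, 2316], [272.2, 261.6])]
240 248 293 23 [101, 60, 34]
246 246 300 52 [113, 64, 36]
252 245 301 57 [134, 69, 28]
258 243 304 62 [132, 66, 25]
264 241 305 65 [136, 67, 27]
270 239 307 57 [74, 46, 35]
276 239 308 37 [41, 36, 37]
282 239 308 27 [48, 44, 41]
288 240 249 10 [169, 89, 43]
```

Now I push towards the V (-u) in 1 mm rows.

apply_moves(
  increments=[-0.0005,-0.001,0,0,0,0,-0.0005,-0.001,0,0,0,0],
)

```text
t: 23.58
eef_pos: [0.4947, -0.045, 0.0521]
ee_rot: [-3.132, -0.004, 2.617]
force: [1.8, 2.2, -0.2]
width: 0.03
```

apply_moves(
  increments=[-0.0005,-0.001,0,0,0,0,-0.0005,-0.001,0,0,0,0],
)

```text
t: 23.75
eef_pos: [0.4946, -0.0465, 0.0523]
ee_rot: [-3.134, -0.002, 2.617]
force: [0.5, 5.5, 2.4]
width: 0.0301
```

apply_moves(
  increments=[-0.0005,-0.001,0,0,0,0,-0.0005,-0.001,0,0,0,0],
)

```text
t: 23.92
eef_pos: [0.494, -0.0479, 0.0527]
ee_rot: [-3.135, -0.002, 2.617]
force: [-0.4, 6.1, 3.2]
width: 0.0301
```

Contact with the V is felt at about 6 N. I release and check that the bottle stands.

apply_moves(
  increments=[0,0.0005,0,0,0,0,0,0,0,0,0,0,0,0,0,0,0,0,0,0,0,0,0,0],
  hand=0.45,
)

```text
t: 24.25
eef_pos: [0.4923, -0.0485, 0.0523]
ee_rot: [-3.132, -0.004, 2.617]
force: [-0.2, 0.1, 0.1]
width: 0.0467
```

apply_moves(
  increments=[0,0,0.01,0,0,0,0,0,0.03,0,0,0,0,0,0.04,0,0,0,0.005,0.01,0.04,0,0,0,0.012,0.02,0.01,0,0,0,0.012,0.02,0,0,0,0,0.008,0.014,0,0,0,0,0,0,0,0,0,0,0,0,0,0,0,0,0,0,0,0,0,0],
)

```text
t: 25.08
eef_pos: [0.5248, 0.0152, 0.1861]
ee_rot: [-3.125, -0.011, 2.614]
force: [-0.2, 0.0, -0.4]
width: 0.0485
```

```bash
python3 - <<'E'
from st import *
c=cam('wrist'); a=grab('wrist','w10.png')
seg(a,60,250,200,350)
u=np.array([.503,.864]); w=np.array([-.864,.503])
def H(p): d=p[:2]-[.5374,.0297]; return (d@u*1000+48).round(1),(d@w*1000).round(1)
for n,z in(('bottle',.008),('jaw',.021),('knob_top',.081),('ring_mark',.058),('seat',.008)):
    print(n,[(np.round(d['point'],1).tolist(),round(d['conf'],2),ray('wrist',d['point'],z,c).round(4).tolist(),H(ray('wrist',d['point'],z,c))) for d in finder.landmark_of('wrist',n)][:3])
print([(np.round(d['box'],1).tolist(),round(d['conf'],2)) for d in finder.find_in('wrist','bottle')])
# expected pixels of upright bottle at -43.5
b=np.array([.5374,.0297])+u*-.0915
print('base,cap pred',proj('wrist',[*b,.008],c),proj('wrist',[*b,.082],c))
hs=cv2.cvtColor(a,cv2.COLOR_RGB2HSV); m=((hs[...,0]<20)&(hs[...,1]>180)&(hs[...,2]>200)); m[:,:240]=0;m[:,310:]=0;m[:150]=0;m[252:]=0
ys,xs=np.nonzero(m); print('orange',xs.min(),xs.max(),ys.min(),ys.max(),H(ray('wrist',[(xs.min()+xs.max())/2,ys.mean()],.081,c)))
g=a.min(2)>200; g[:150]=0; g[252:]=0; g[:,240:312]=g[:,240:312]; g[:,:240]=0; g[:,312:]=0
n,l,s2,cc=cv2.connectedComponentsWithStats(g.astype(np.uint8)); print('white',[(s2[k].tolist(),cc[k].round(1).tolist()) for k in range(1,n)])
E
```

```text
25.0833 [0.5248 0.0152 0.1861] [-3.1246 -0.0108  2.614 ] 0.04850696172976169 [-0.24  0.04 -0.39] [0.083 0.017 0.028]
holder x,y mm 29.1 3.6
amber [([244, 105, 32, 39, 247], [255.1, 128.6]), ([257, 222, 29, 22, 103], [274.1, 228.1])]
108 251 259 7 [137, 74, 41]
114 246 249 4 [155, 78, 38]
126 244 280 4 [84, 77, 73]
132 246 278 4 [83, 78, 71]
138 250 275 18 [115, 67, 46]
222 264 270 5 [137, 77, 47]
228 253 280 9 [196, 96, 30]
bottle [([265.8, 123.6], 0.98, [0.4936, -0.0463, 0.008], (np.float64(-39.7), np.float64(-0.4))), ([270.5, 146.6], 0.35, [0.5, -0.0272, 0.008], (np.float64(-19.9), np.float64(3.7)))]
jaw [([267.1, 147.6], 0.65, [0.5026, -0.0287, 0.021], (np.float64(-20.0), np.float64(0.7)))]
knob_top [([267.2, 246.8], 0.62, [0.5368, 0.0303, 0.081], (np.float64(48.2), np.float64(0.8)))]
ring_mark [([275.7, 215.1], 0.86, [0.5218, 0.0178, 0.058], (np.float64(29.9), np.float64(7.5)))]
seat []
[([242.2, 102.2, 287.0, 144.6], 0.81)]
base,cap pred [266.20913681 119.15980683] [265.40256995 118.35493184]
orange 247 285 226 251 (np.float64(39.1), np.float64(-0.0))
white [([247, 155, 26, 26, 156], [254.7, 163.1]), ([277, 155, 1, 1, 1], [277.0, 155.0]), ([276, 157, 1, 1, 1], [276.0, 157.0]), ([279, 156, 4, 2, 7], [280.7, 156.4]), ([261, 160, 8, 22, 158], [264.5, 170.2]), ([278, 160, 4, 21, 74], [279.4, 169.9]), ([297, 171, 6, 6, 31], [299.5, 173.4]), ([240, 192, 60, 35, 428], [257.8, 204.1]), ([272, 197, 1, 1, 1], [272.0, 197.0]), ([282, 197, 1, 1, 1], [282.0, 197.0]), ([284, 196, 22, 9, 96], [298.3, 199.1]), ([273, 213, 7, 6, 30], [276.1, 215.3]), ([300, 229, 1, 2, 2], [300.0, 229.5]), ([267, 233, 4, 11, 27], [268.3, 237.9]), ([300, 236, 1, 1, 1], [300.0, 236.0])]
```

The bottle stands upright at holder x ≈ -40 and the dot is at pixel (276,215). I go down over the knob.

apply_moves(
  increments=[0.006,0.007,0,0.004,-0.009,0,0.006,0.007,-0.01,0.004,-0.009,0,0,0,-0.025,0,0,0,0,0,-0.025,0,0,0,0,0,-0.012,0,0,0,0,0,-0.006,0,0,0,0,0,0,0,0,0],
)

```text
t: 26.02
eef_pos: [0.541, 0.0312, 0.108]
ee_rot: [3.134, 0.008, 2.612]
force: [-0.4, -0.7, -0.6]
width: 0.0482
```

```bash
cat > kn.py <<'E'
from st import *
c=cam('wrist'); a=optics.grab_frame('wrist')
hs=cv2.cvtColor(a,cv2.COLOR_RGB2HSV); m=((hs[...,0]<20)&(hs[...,1]>180)&(hs[...,2]>190)); m[:,:220]=0;m[:,330:]=0;m[:150]=0
n,l,s2,cc=cv2.connectedComponentsWithStats(m.astype(np.uint8)); print('orange',[(s2[k].tolist(),cc[k].round(1).tolist()) for k in range(1,n) if s2[k,4]>30])
print('knob pred',proj('wrist',[.5372,.030,.081],c))
print([(np.round(d['point'],1).tolist(),round(d['conf'],2),ray('wrist',d['point'],.081,c).round(4).tolist()) for d in finder.landmark_of('wrist','knob_top')][:2],[np.round(d['box']).tolist() for d in finder.find_in('wrist','knob')])
E
python3 kn.py
```

```text
26.0167 [0.541  0.0312 0.108 ] [3.1337 0.0081 2.612 ] 0.04824360317204537 [-0.39 -0.75 -0.56] [ 0.064  0.128 -0.034]
holder x,y mm 51.2 -2.4
orange [([250, 221, 55, 60, 2386], [276.9, 250.8])]
knob pred [277.91643934 255.76462082]
[([277.8, 255.7], 0.83, [0.5372, 0.0299, 0.081])] [[251.0, 219.0, 305.0, 280.0], [233.0, 194.0, 322.0, 284.0]]
```

apply_moves(
  increments=[-0.004,-0.001,0,-0.003,0.011,0,-0.001,0,-0.012,0,0.001,0,-0.001,0,-0.01,0,0.001,0,-0.001,0,-0.006,0,0.001,0,0,0,0,0,0,0],
)

```text
t: 26.58
eef_pos: [0.5374, 0.0313, 0.0857]
ee_rot: [3.136, 0.004, 2.613]
force: [-0.3, -0.9, -0.0]
width: 0.048
```

```bash
python3 kn.py
```

```text
26.5833 [0.5374 0.0313 0.0857] [3.1359 0.0038 2.6128] 0.048018793396019034 [-0.32 -0.9  -0.01] [-0.011  0.088 -0.01 ]
holder x,y mm 49.4 0.9
orange [([240, 237, 61, 52, 2403], [269.8, 266.3])]
knob pred [271.03460527 278.01834442]
[([269.9, 279.5], 0.88, [0.538, 0.0304, 0.081])] [[242.0, 234.0, 302.0, 292.0]]
```

apply_moves(
  increments=[-0.0005,-0.001,-0.005,-0.003,0.006,0,-0.0005,0,-0.005,0,0,0,0,0,-0.003,0,0,0,0,0,0,0,0,0],
)

```text
t: 27.07
eef_pos: [0.5381, 0.0307, 0.0738]
ee_rot: [3.139, 0.003, 2.613]
force: [0.0, 0.1, 0.7]
width: 0.0485
```

```bash
python3 -c "import st"
```

```text
27.0667 [0.5381 0.0307 0.0738] [3.1394e+00 2.5000e-03 2.6133e+00] 0.048478488736541696 [0.01 0.06 0.69] [0.019 0.079 0.012]
holder x,y mm 49.2 -0.1
```

apply_moves(
  increments=[-0.0006,-0.001,0,0,0,0,0,0,0,0,0,0,0,0,0,0,0,0,0,0,0,0,0,0,0,0,0,0,0,0],
  hand=1,
  force=45,
)

```text
t: 27.48
eef_pos: [0.5379, 0.0292, 0.0736]
ee_rot: [3.14, 0.003, 2.613]
force: [0.3, 0.5, -1.5]
width: 0.0269
```

```bash
python3 -c "import st"
```

```text
27.4833 [0.5379 0.0292 0.0736] [3.1399e+00 3.1000e-03 2.6134e+00] 0.026924984409158588 [ 0.26  0.52 -1.53] [ 0.064  0.122 -0.046]
holder x,y mm 47.8 -0.7
```

apply_moves(
  increments=[0,0,0,0,0,-0.025,0,0,0,0,0,-0.025,0,0,0,0,0,-0.025,0,0,0,0,0,-0.025],
)

```text
t: 27.82
eef_pos: [0.5377, 0.0293, 0.0736]
ee_rot: [3.14, 0.003, 2.51]
force: [-0.3, 0.2, -1.2]
width: 0.0269
```

```bash
python3 -c "import st"
```

```text
27.8167 [0.5377 0.0293 0.0736] [3.1400e+00 2.8000e-03 2.5101e+00] 0.02691098316757184 [-0.33  0.24 -1.17] [ 0.042 -0.07   0.384]
holder x,y mm 47.8 -0.5
```

apply_moves(
  increments=[0,0,0,0,0,-0.025,0,0,0,0,0,-0.025,0,0,0,0,0,-0.025,0,0,0,0,0,-0.025],
)

```text
t: 28.15
eef_pos: [0.5375, 0.0294, 0.0735]
ee_rot: [3.14, 0.003, 2.404]
force: [1.1, -0.5, -1.0]
width: 0.027
```

```bash
python3 -c "import st"
```

```text
28.15 [0.5375 0.0294 0.0735] [3.1403e+00 2.8000e-03 2.4043e+00] 0.02699337100395511 [ 1.1  -0.51 -1.04] [ 0.025 -0.013  0.302]
holder x,y mm 47.8 -0.3
```

apply_moves(
  increments=[0,0,0,0,0,-0.025,0,0,0,0,0,-0.025],
)

```text
t: 28.32
eef_pos: [0.5375, 0.0295, 0.0736]
ee_rot: [3.14, 0.003, 2.351]
force: [1.2, -0.9, -2.3]
width: 0.027
```

```bash
cat > q.py <<'E'
from station import arm
s=arm.get_state(); print(round(s['t'],2),'yaw',s['ee_rot'][2].round(4),'Mz',s['moment'][2].round(3),'q6eff',s['joint_efforts'][5].round(3),s['eef_pos'].round(4),s['force'].round(1))
E
python3 q.py
```

```text
28.32 yaw 2.3514 Mz 0.293 q6eff 0.224 [0.5375 0.0295 0.0736] [ 1.2 -0.9 -2.3]
```

apply_moves(
  increments=[0,0,0,0,0,-0.025,0,0,0,0,0,-0.025],
)

```text
t: 28.48
eef_pos: [0.5374, 0.0296, 0.0736]
ee_rot: [3.141, 0.003, 2.298]
force: [0.1, 0.2, -2.7]
width: 0.0268
```

```bash
python3 q.py
```

```text
28.48 yaw 2.2985 Mz 0.301 q6eff 0.223 [0.5374 0.0296 0.0736] [ 0.1  0.2 -2.7]
```

apply_moves(
  increments=[0,0,0,0,0,-0.025],
)

```text
t: 28.57
eef_pos: [0.5373, 0.0296, 0.0736]
ee_rot: [3.141, 0.003, 2.272]
force: [-0.1, 0.1, -1.3]
width: 0.0273
```

```bash
python3 q.py
```

```text
28.57 yaw 2.272 Mz 0.277 q6eff 0.223 [0.5373 0.0296 0.0736] [-0.1  0.1 -1.3]
```

apply_moves(
  increments=[0,0,0,0,0,-0.025],
)

```text
t: 28.65
eef_pos: [0.5374, 0.0297, 0.0736]
ee_rot: [3.141, 0.003, 2.245]
force: [0.4, -0.7, -1.7]
width: 0.027
```

```bash
python3 q.py
```

```text
28.65 yaw 2.2455 Mz 0.285 q6eff 0.223 [0.5374 0.0297 0.0736] [ 0.4 -0.7 -1.7]
```

apply_moves(
  increments=[0,0,0,0,0,-0.025],
)

```text
t: 28.73
eef_pos: [0.5373, 0.0297, 0.0736]
ee_rot: [3.141, 0.003, 2.219]
force: [-0.2, -0.8, -1.3]
width: 0.0268
```

```bash
python3 q.py
```

```text
28.73 yaw 2.2191 Mz 0.324 q6eff 0.223 [0.5373 0.0297 0.0736] [-0.2 -0.8 -1.3]
```

apply_moves(
  increments=[0,0,0,0,0,-0.025],
)

```text
t: 28.82
eef_pos: [0.5373, 0.0297, 0.0736]
ee_rot: [3.141, 0.003, 2.193]
force: [0.9, -0.5, -0.8]
width: 0.0267
```

```bash
python3 q.py
```

```text
28.82 yaw 2.1926 Mz 0.359 q6eff 0.223 [0.5373 0.0297 0.0736] [ 0.9 -0.5 -0.8]
```

apply_moves(
  increments=[0,0,0,0,0,-0.02],
)

```text
t: 28.9
eef_pos: [0.5372, 0.0298, 0.0736]
ee_rot: [3.141, 0.003, 2.171]
force: [-0.1, -0.6, -1.3]
width: 0.027
```

```bash
python3 q.py
```

```text
28.9 yaw 2.171 Mz 0.351 q6eff 0.024 [0.5372 0.0298 0.0736] [-0.1 -0.6 -1.3]
```

apply_moves(
  increments=[0,0,0,0,0,-0.025],
)

```text
t: 28.98
eef_pos: [0.5372, 0.0298, 0.0735]
ee_rot: [3.141, 0.003, 2.145]
force: [1.3, -0.5, -1.4]
width: 0.0273
```

```bash
python3 q.py
```

```text
28.98 yaw 2.1447 Mz 0.244 q6eff 0.292 [0.5372 0.0298 0.0735] [ 1.3 -0.5 -1.4]
```

```bash
cat > q.py <<'E'
from station import arm,optics
import numpy as np
r=[]
for i in range(4):
    s=arm.get_state(); r.append((s['moment'][2],s['joint_efforts'][5],s['ee_rot'][2]))
    if i<3: optics.grab_frame('wrist')
r=np.array(r); print(round(s['t'],2),'yaw',r[:,2].round(4),'Mz',r[:,0].round(3),'mean',r[:,0].mean().round(3),'eff',r[:,1].round(3))
E
python3 q.py
```

```text
29.13 yaw [2.1447 2.1426 2.1452 2.1462] Mz [0.244 0.248 0.136 0.128] mean 0.189 eff [ 0.292  0.162 -0.611 -0.342]
```

apply_moves(
  increments=[0,0,0,0,0,-0.025],
)

```text
t: 29.22
eef_pos: [0.5372, 0.0299, 0.0736]
ee_rot: [3.141, 0.003, 2.122]
force: [0.6, -1.1, -0.8]
width: 0.0272
```

```bash
python3 q.py
```

```text
29.37 yaw [2.1217 2.1182 2.1202 2.121 ] Mz [0.304 0.264 0.192 0.195] mean 0.239 eff [ 0.573  0.368 -0.516 -0.338]
```

apply_moves(
  increments=[0,0,0,0,0,-0.025],
)

```text
t: 29.45
eef_pos: [0.5372, 0.0299, 0.0736]
ee_rot: [3.141, 0.003, 2.097]
force: [-0.1, 0.9, -1.7]
width: 0.0269
```

```bash
python3 q.py
```

```text
29.6 yaw [2.0967 2.0938 2.0958 2.0967] Mz [0.353 0.241 0.22  0.178] mean 0.248 eff [ 0.59   0.264 -0.559 -0.344]
```

```bash
cat > q.py <<'E'
from station import arm
s=arm.get_state(); print(round(s['t'],2),'yaw',s['ee_rot'][2].round(4),'Mz',s['moment'][2].round(3),'eff',s['joint_efforts'][[0,5]].round(3),s['eef_pos'].round(4))
E
```

apply_moves(
  increments=[0,0,0,0,0,-0.025],
)

```text
t: 29.68
eef_pos: [0.5372, 0.0299, 0.0736]
ee_rot: [3.141, 0.003, 2.072]
force: [-0.2, 0.4, -1.1]
width: 0.0269
```

```bash
python3 q.py
```

```text
29.68 yaw 2.0722 Mz 0.275 eff [-0.611  0.574] [0.5372 0.0299 0.0736]
```

apply_moves(
  increments=[0,0,0,0,0,-0.025],
)

```text
t: 29.77
eef_pos: [0.5371, 0.03, 0.0736]
ee_rot: [3.141, 0.003, 2.045]
force: [-0.3, 0.7, -1.2]
width: 0.027
```

```bash
python3 q.py
```

```text
29.77 yaw 2.0454 Mz 0.306 eff [-0.647  0.334] [0.5371 0.03   0.0736]
```

apply_moves(
  increments=[0,0,0,0,0,-0.025],
)

```text
t: 29.85
eef_pos: [0.5371, 0.03, 0.0736]
ee_rot: [3.141, 0.003, 2.018]
force: [-0.2, 0.7, -1.2]
width: 0.027
```

```bash
python3 q.py
```

```text
29.85 yaw 2.0182 Mz 0.353 eff [-0.64  0.29] [0.5371 0.03   0.0736]
```

apply_moves(
  increments=[0,0,0,0,0,-0.025],
)

```text
t: 29.93
eef_pos: [0.5371, 0.0301, 0.0736]
ee_rot: [3.141, 0.003, 1.991]
force: [1.1, 0.1, -0.8]
width: 0.027
```

```bash
python3 q.py
```

```text
29.93 yaw 1.9908 Mz 0.322 eff [-0.632  0.243] [0.5371 0.0301 0.0736]
```

apply_moves(
  increments=[0,0,0,0,0,-0.025],
)

```text
t: 30.02
eef_pos: [0.5371, 0.0301, 0.0736]
ee_rot: [3.141, 0.003, 1.963]
force: [-0.4, 0.3, -1.6]
width: 0.0272
```

```bash
python3 q.py
```

```text
30.02 yaw 1.9634 Mz 0.346 eff [-0.636  0.227] [0.5371 0.0301 0.0736]
```

apply_moves(
  increments=[0,0,0,0,0,-0.025],
)

```text
t: 30.1
eef_pos: [0.537, 0.0301, 0.0735]
ee_rot: [3.141, 0.003, 1.936]
force: [0.5, 1.1, -1.6]
width: 0.0269
```

```bash
python3 q.py
```

```text
30.1 yaw 1.936 Mz 0.343 eff [-0.653  0.208] [0.537  0.0301 0.0735]
```

apply_moves(
  increments=[0,0,0,0,0,-0.025],
)

```text
t: 30.18
eef_pos: [0.537, 0.0302, 0.0736]
ee_rot: [3.141, 0.002, 1.909]
force: [-0.5, 0.7, -0.7]
width: 0.0268
```

```bash
python3 q.py
```

```text
30.18 yaw 1.9086 Mz 0.356 eff [-0.679  0.179] [0.537  0.0302 0.0736]
```

apply_moves(
  increments=[0,0,0,0,0,-0.025],
)

```text
t: 30.27
eef_pos: [0.537, 0.0303, 0.0736]
ee_rot: [3.141, 0.002, 1.881]
force: [-0.4, 1.1, -0.5]
width: 0.0269
```

```bash
python3 q.py
```

```text
30.27 yaw 1.8814 Mz 0.428 eff [-0.711  0.147] [0.537  0.0303 0.0736]
```

apply_moves(
  increments=[0,0,0,0,0,-0.025],
)

```text
t: 30.35
eef_pos: [0.537, 0.0303, 0.0736]
ee_rot: [3.141, 0.002, 1.854]
force: [-0.7, 0.2, -1.1]
width: 0.0273
```

```bash
python3 q.py
```

```text
30.35 yaw 1.8541 Mz 0.375 eff [-0.744  0.115] [0.537  0.0303 0.0736]
```

apply_moves(
  increments=[0,0,0,0,0,-0.006],
)

```text
t: 30.43
eef_pos: [0.537, 0.0304, 0.0735]
ee_rot: [3.141, 0.002, 1.846]
force: [0.6, -0.0, -0.8]
width: 0.0268
```

```bash
python3 q.py
```

```text
30.43 yaw 1.8461 Mz 0.454 eff [-0.526 -0.613] [0.537  0.0304 0.0735]
```

apply_moves(
  increments=[0,0,0,0,0,-0.006],
)

```text
t: 30.52
eef_pos: [0.537, 0.0304, 0.0736]
ee_rot: [3.141, 0.003, 1.84]
force: [-0.6, -0.1, -0.6]
width: 0.0267
```

```bash
python3 q.py
```

```text
30.52 yaw 1.8396 Mz 0.439 eff [-0.608 -0.4  ] [0.537  0.0304 0.0736]
```

The torque is about 0.13 N m over free running, so roughly 10–11 N. I stop, release and rise.

apply_moves(
  increments=[0,0,0,0,0,0,0,0,0,0,0,0],
)

```text
t: 30.68
eef_pos: [0.537, 0.0304, 0.0736]
ee_rot: [3.141, 0.003, 1.84]
force: [-0.5, 1.1, -0.3]
width: 0.027
```

apply_moves(
  increments=[0,0,0,0,0,0,0,0,0,0,0,0,0,0,0,0,0,0,0,0,0,0,0,0],
  hand=0.48,
)

```text
t: 31.02
eef_pos: [0.5373, 0.0302, 0.074]
ee_rot: [3.14, 0.003, 1.839]
force: [0.2, 0.6, 0.9]
width: 0.0443
```

apply_moves(
  increments=[0,0,0.008,0,0,0,0,0,0.02,0,0,0,0,0,0.03,0,0,0,0,0,0.03,0,0,0,0,0,0.015,0,0,0.07,0,0,0,0,0,0.1,0,0,0,0,0,0.12,0,0,0,0,0,0.12,0,0,0,0,0,0.12,0,0,0,0,0,0.12,0,0,0,0,0,0.1,0,0,0,0,0,0.03,0,0,0,0,0,0,0,0,0,0,0,0,0,0,0,0,0,0],
)

```text
t: 32.27
eef_pos: [0.537, 0.029, 0.193]
ee_rot: [3.134, 0.01, 2.652]
force: [-0.5, 1.0, 0.5]
width: 0.0456
```

```bash
cat > fin.py <<'E'
from v import *
import st
u=np.array([.503,.864]); w=np.array([-.864,.503])
def H(p): d=p[:2]-[.5374,.0297]; return [round(float(d@u*1000+48),1),round(float(d@w*1000),1)]
for nm,c,a in(('w4',pose([.53252943,.02290238,.20794308],[3.14061844,.00708953,2.61427916]),cv2.imread('pics/w4.png')[:,:,::-1]),('w10',pose([.5248,.0152,.1861],[-3.1246,-.0108,2.614]),cv2.imread('pics/w10.png')[:,:,::-1]),('now',cam('wrist'),grab('wrist','wf.png'))):
    k=proj('wrist',[.5372,.03,.07],c).astype(int); g=(a.min(2)>190).astype(np.uint8)
    n,l,s2,cc=cv2.connectedComponentsWithStats(g)
    for i in range(1,n):
        p=H(ray('wrist',cc[i],.058,c)); r=np.hypot(p[0]-48,p[1])
        if s2[i,4]>8 and s2[i,2]<12 and s2[i,3]<12 and 15<r<26: print(nm,'dot',cc[i].round(1),p,round(r,1))
for cn in('wrist','top','scene'):
    c=cam(cn)
    if cn!='wrist': grab(cn,cn+'f.png')
    for n,z in(('bottle',.008),('jaw',.021),('knob_top',.081),('ring_mark',.058),('jar',0),('tape',0),('tube_crimson',0)):
        print(cn,n,[(round(d['conf'],2),ray(cn,d['point'],z,c)[:2].round(3).tolist(),H(ray(cn,d['point'],z,c))) for d in finder.landmark_of(cn,n)][:3])
    print([np.round(d['box'],1).tolist() for d in finder.find_in(cn,'bottle')])
E
python3 fin.py
```

```text
32.2667 [0.537 0.029 0.193] [3.1339 0.0103 2.6517] 0.04560413623270087 [-0.55  0.99  0.48] [0.082 0.08  0.009]
holder x,y mm 47.2 0.0
w4 dot [282.  193.7] [30.2, 7.7] 19.4
w10 dot [276.1 215.3] [30.1, 7.8] 19.5
now dot [284.6 187.5] [30.2, 7.6] 19.4
wrist bottle [(0.74, [0.494, -0.049], [-42.1, -2.3])]
wrist jaw [(0.55, [0.498, -0.035], [-27.6, 1.4])]
wrist knob_top [(0.76, [0.538, 0.03], [48.7, -0.3])]
wrist ring_mark [(0.75, [0.521, 0.018], [29.2, 8.2])]
wrist jar []
wrist tape []
wrist tube_crimson []
[[255.4, 70.4, 297.2, 110.6]]
top bottle [(0.6, [0.492, -0.044], [-38.4, 2.3])]
top jaw [(0.52, [0.51, -0.035], [-21.9, -9.2])]
top knob_top []
top ring_mark []
top jar [(0.79, [0.489, -0.3], [-261.4, -124.6])]
top tape [(0.86, [0.675, -0.237], [-113.5, -253.1])]
top tube_crimson [(0.84, [0.683, 0.229], [293.2, -25.6]), (0.64, [0.497, -0.067], [-55.4, -13.7])]
[]
scene bottle [(0.86, [0.561, 0.244], [244.9, 87.4]), (0.74, [0.493, -0.051], [-44.4, -2.2]), (0.49, [0.464, 0.281], [228.3, 189.9])]
scene jaw [(0.55, [0.493, -0.022], [-19.1, 12.3])]
scene knob_top [(0.58, [0.534, 0.046], [60.3, 11.5]), (0.2, [0.608, -0.091], [-21.1, -121.5])]
scene ring_mark [(0.67, [0.521, 0.019], [30.5, 8.6])]
scene jar [(0.64, [0.469, -0.275], [-250.0, -93.9])]
scene tape [(0.6, [0.658, -0.219], [-106.0, -229.3])]
scene tube_crimson [(0.58, [0.693, 0.23], [299.9, -33.9])]
[[232.8, 264.8, 249.7, 297.3], [313.1, 206.0, 325.1, 234.9], [274.1, 296.0, 285.8, 312.1]]
```

```bash
python3 - <<'E'
from h import *
u=np.array([.503,.864]); w=np.array([-.864,.503]); b=np.array([.5374,.0297])-u*.0905
def box(cn):
    P=[proj(cn,[*(b+r*(np.cos(t)*u+np.sin(t)*w)),z]) for t in np.linspace(0,6.28,40) for r,z in((.0155,.008),(.0155,.053),(.0095,.082))]
    return np.round(np.r_[np.min(P,0),np.max(P,0)],1)
for cn in('scene','wrist'): print(cn,'upright pred box',box(cn))
s=arm.get_state(); print(s['t'],s['force'].round(1))
arm.job_done()
E
```

```text
scene upright pred box [312.9 205.9 324.9 234.3]
wrist upright pred box [258.3  68.1 299.7 112. ]
33.6167 [-0.7 -0.5  0.5]
the job is handed in; nothing more can be done
```

The larger amber bottle is standing upright in the holder, clamped at an estimated 10–11 N, and I have handed the job in. It took 33.6 s of the 72 s allowed, and the gripper was open and clear of everything at the end.

**What happened on the way:**
- **First placing attempt failed:** the bottle swung about 20° in a 10 N grip. Its base caught on the holder, with brief readings of about 5 N. I took it back to the table and set it down level, which briefly pressed it onto the table with about 24 N. I then regrasped it at 18 N.
- **Second attempt:** before release it rubbed the V jaw, and the tool read up to about 9 N. I let go with the base about 2 mm above the floor, then pushed the bottle into the V until I felt about 6 N.
- **Knob:** I turned only the orange knob clockwise, about 0.77 rad in one grasp. The torque rose from about 0.31 N m running free to 0.44–0.45 N m over the last small steps.

**Last checks:**
- **Bottle upright:** its outline in the side view matches an upright bottle in the V within 1 px. In the wrist view it agrees within about 3 px.
- **Ring:** the white dot moved less than 0.2 mm across three looks.
- **Other things:** the paint jar, tape and crimson tube show no clear movement, judged only from coarse network readings.

**Less certain:**
- **Clamping force:** single torque readings scatter by about ±0.04 N m (about 3 N), so the 10–11 N rests on the trend and the last few readings.
- **Pictures:** I had used all 12 pictures early, so the final checks are numeric only, not seen by eye.
- **Top camera:** it read the bottle about 4 mm off, at low confidence, and I did not resolve that.

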